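# Stir the tumbling stones through the grate of the separating drum

### The job

Take the stirrer from its cradle and stir the stones round in the drum with it until all six have dropped through the windows of the grate, leaving the flange lying on the grate. Stir gently: do not press hard on the drum, shove it away or tip it, and do not touch the stones with the fingers. Then lay the stirrer back in its cradle, and leave the other tools where they are.

Things in the scene. Friction and masses are not known exactly. Their poses are not given: they have to be found in the camera images.
- drum: round open steel drum, 172 mm across, walls 4 mm, rim 96 mm above the worktop; it stands loose (1.3 to 2 kg: a sideways shove of about 10 N slides it). Inside is a flat grate plate with empty space and a closed floor below it. Origin: centre of the underside, z up. The grate's three windows lie at 60, 180 and 300 degrees anticlockwise from its x axis.
- grate (a point): centre of the grate's upper face, 62 mm above the drum's underside. The grate is solid but for three windows, 120 degrees apart, that run from 41 mm off the axis out to the wall; each is about 41 mm wide at 60 mm off the axis and widens outward. Axes as the drum's.
- flange_mid (a point): turned steel flange: disc 66 mm across, 12 mm thick, with a boss 34 mm across; 34 mm high in all, 0.28 to 0.46 kg, lying loose near the middle of the grate. Point: on its axis, 6 mm above its underside. Between it and the drum's wall is a ring-shaped lane about 49 mm wide where the stones lie.
- stone0_mid (a point): one of six equal loose grey tumbling stones: a squat round pill 24 mm across, 18 mm high, 20 g, lying on the grate round the flange at the start; it falls through a window once pushed over it. Point: its centre.
- stone1_mid (a point): one of six equal loose grey tumbling stones: a squat round pill 24 mm across, 18 mm high, 20 g, lying on the grate round the flange at the start; it falls through a window once pushed over it. Point: its centre.
- stone2_mid (a point): one of six equal loose grey tumbling stones: a squat round pill 24 mm across, 18 mm high, 20 g, lying on the grate round the flange at the start; it falls through a window once pushed over it. Point: its centre.
- stone3_mid (a point): one of six equal loose grey tumbling stones: a squat round pill 24 mm across, 18 mm high, 20 g, lying on the grate round the flange at the start; it falls through a window once pushed over it. Point: its centre.
- stone4_mid (a point): one of six equal loose grey tumbling stones: a squat round pill 24 mm across, 18 mm high, 20 g, lying on the grate round the flange at the start; it falls through a window once pushed over it. Point: its centre.
- stone5_mid (a point): one of six equal loose grey tumbling stones: a squat round pill 24 mm across, 18 mm high, 20 g, lying on the grate round the flange at the start; it falls through a window once pushed over it. Point: its centre.
- stirrer_grip (a point): stirrer, a 150 mm rod: square wooden handle 18 x 18 mm over the top 85 mm, 11 mm shank, round steel foot 14 mm across, 26 mm high; 0.12 kg. It starts leaning in its cradle 30 degrees off vertical, handle up and towards the robot. Point: on its axis, 115 mm from the foot's end, 35 mm from the top. z up the rod; y level across it, square to two flats; x to its upper side.
- stirrer_foot (a point): centre of the end face of the stirrer's foot; the same axes as stirrer_grip. Keep the hand clear of two fixed obstacles: the lathe's black hand lever, left of the drum (upright, 25 mm across, top 270 mm above the worktop, at about x = 0.445, y = 0.162 m), and the wall cabinet, which overhangs from x = 0.65 m on, its underside 405 mm up.
- rest_grip (a point): where stirrer_grip is when the stirrer lies home in the cradle (130 mm up). The rest is fixed: an inclined wooden cradle, open above, ledge under the foot, cheeks 27 mm apart at the foot and at the handle's lower end, all within 83 mm of the foot's end. z up, x level from the handle end towards the foot.
- oil_can: red oil can with a cone body, 68 mm across and 118 mm high, a loose bystander; origin: centre of its underside.
- spanner_a: open-ended spanner 180 mm long lying on the worktop, a loose bystander; origin: centre of its underside.
- spanner_b: open-ended spanner 189 mm long lying on the worktop, a loose bystander; origin: centre of its underside.
Mind the look-alikes: they are no part of the job. What is shaped like the part that bears stone0_mid but pink is not meant.

How it is judged:
On the way, in this order (a step that is already met when the one before it is completed fails the run):
1. the stirrer's foot is inside the drum, below its rim (z of stirrer_foot in the frame of drum below 0.09 m and horizontal distance between stirrer_foot and drum below 0.082 m), for 0.1 s.
2. all six stones have dropped through the grate (z of each of stone0_mid, stone1_mid, stone2_mid, stone3_mid, stone4_mid, stone5_mid in the frame of drum below 0.052 m and horizontal distance between each of stone0_mid, stone1_mid, stone2_mid, stone3_mid, stone4_mid, stone5_mid and drum below 0.085 m), for 0.2 s.
At the end, for the whole second after the job is handed in: all six stones lie in the drum below the grate (centres under 52 mm above its underside); the flange lies flat (0.15 rad) on the grate; the stirrer lies in its cradle, grip point within 20 mm of rest_grip, leaning 0.37 to 0.68 rad; the drum stands upright (0.05 rad) (all of step 2 and z of flange_mid in the frame of drum between 0.06 and 0.076 m and horizontal distance between flange_mid and drum below 0.06 m and angle between flange_mid's own z axis and vertical below 0.15 rad and distance between stirrer_grip and rest_grip below 0.02 m and angle between stirrer_grip's own z axis and vertical between 0.37 and 0.68 rad and angle between drum's own z axis and vertical below 0.05 rad); the robot touches nothing.
It fails at once if the fingers touch a stone (contact force between the fingers and stone0 above 0.3 N or contact force between the fingers and stone1 above 0.3 N or contact force between the fingers and stone2 above 0.3 N or contact force between the fingers and stone3 above 0.3 N or contact force between the fingers and stone4 above 0.3 N or contact force between the fingers and stone5 above 0.3 N).
It fails at once if the drum is shoved more than 40 mm away (distance of drum from where it was at the start of the episode above 0.04 m).
It fails at once if the drum is tipped more than 0.15 rad (angle between drum's own z axis and vertical above 0.15 rad).
It fails at once if the stirrer is pressed on the drum with more than 30 N (contact force between stirrer and drum above 30 N).
It fails at once if another tool is moved more than 30 mm (distance of any of oil_can, spanner_a, spanner_b from where it was at the start of the episode above 0.03 m).
It also fails if it takes over 72 s, if anything falls off the work surface, if the arm or the gripper's body presses on something with over 40 N, if the wrist force passes 120 N, or if a joint passes its speed limit or range.

### The arm

A 7-joint arm with a two-finger parallel gripper is mounted at the origin on a cart in front of the work surface, level with it; the furniture and walls round the work are solid. World frame = base frame: x ahead of the robot, y to its left, z up, the work surface at z = 0. Lengths are in m, angles in rad, forces in N, time in s.
With the tool pointing down it reaches from about 0.4 to 0.85 m from the base axis. Payload 4.5 kg.
Tool frame: the origin (TCP) lies between the finger pads; the fingertips stand 25 mm ahead of it and the grasp point (between the pads) lies 6 mm ahead of it (r.tips_ahead is the distance from the TCP to the fingertips, in m); z points along the fingers, y is the direction in which the jaws open and shut (so a half turn about z gives the same grasp; the last joint's range is limited). The gripper opens to 88 mm and grips with 3 to 60 N. Pads are 18 mm wide; open, the fingers measure 123 mm over their backs; the gripper's body (75 mm by 187 mm) begins 45 mm behind the grasp point.
Start: joints at [-1.175, 0.689, -0.195, 1.565, 0.157, 0.902, -0.215], TCP at [0.221, 0.585, 0.264] pointing down, gripper open.
Joint ranges: [-3.01, 3.01], [-0.46, 2.08], [-1.47, 1.51], [0.13, 2.56], [-1, 4.14], [0.04, 2.09], [-2.66, 2.66]. Speed limits (rad/s): [2.57, 2.57, 3.14, 3.14, 3.14, 3.14, 3.14].

### API

Orientations are given as a unit quaternion [x, y, z, w].
In Python, from plant import r, imaging gives the robot as it stands.
- The arm moves only by the tool send_rows, never from a script. Its argument "moves" is one flat list of numbers, 6 for each row, row after row: the shift along the tool's x, y, z in m, then the turn, a rotation vector about the tool's x, y, z in degrees. A call has exactly 5 rows; each row is the pose to reach, as a shift and turn from the pose measured when the call began, along the tool's axes at that moment; what a row does not reach only later rows make up. A row lasts 1/12 s, in which the tool goes at most 41.7 mm and 7.16 degrees, less where a joint would pass 70% of its speed; a pose out of reach is approached as far as the arm can. A call with a gripper value outside its range is refused whole. "claw" is the closure, from -1 (fully open) to 1 (shut), so that 0 is half open, set as the call begins (left out, the last holds). The fingers move at their own pace and stop on an object; "grip_force" is the grip in N (left out, the last holds). Time passes only in rows, so rows that repeat a pose let the fingers close, or fill a call up. It gives the time, the measured TCP pose, the force and the opening at its end, in the units of the state.
- r.get_state(): the state, without advancing time (a new reading comes with each control period).
- imaging.snapshot(name): name is "scene" or "top"; returns a dict with "image" (384x512x3 uint8, red, green, blue), "depth" (384x512 float32, m along the optical axis (not along the pixel's ray), 0 where there is no reading), "mtx" (3x3 intrinsics, pixels), "D" ([k1, k2, p1, p2, k3] as OpenCV has them; the pictures are not rectified), "rvec" (rotation vector, rad) and "tvec" (3), from world to camera coordinates, as OpenCV has them. Camera axes: x right, y down, z forward; pixel columns grow to the right and rows downward; lengths in m; the calibration is good to about 2 mm. A picture is of the moment at which its call begins.
- r.finish_job(): hands the job in, once; it reports no verdict.
Trained networks look in a picture, given as the dict that the camera call returned (one of the last four; its "shot" number tells which), for a name from the list of things; names that differ only in an ending like _2 or _b are one class to them, and where a whole thing is asked for, a point or a joint stands for the part that bears it (a point fixed in the world has none). Each returns a list of dicts, best first, with "score" (0 to 1); they miss things now and then, are a little off and sometimes report something else, mostly with a low value. They report only what shows in the picture. A call takes as long as a camera call. They do not tell look-alikes from the thing itself.
- imaging.look_for(query, picture): "box" ([centre column, centre row, width, height] as shares, 0 to 1, of the picture: columns of its width, rows of its height, round what is visible of it).
- imaging.silhouettes(query, picture): "pixels" (384x512 bool, what is visible of it) and "box" ([centre column, centre row, width, height] as shares, 0 to 1, of the picture: columns of its width, rows of its height, round what is visible of it).
- imaging.pinpoint(query, picture): "point" ([column, row] as shares, 0 to 1, of the picture: columns of its width, rows of its height: a listed point, or the origin of a listed thing).
The state is a dict: "clock": time; "q": joint angles; "qd": joint speeds; "joint_torque": joint torques, N m; "tool_pos": TCP position; "eef_rot": TCP orientation; "contact_force": force on the tool from outside, world axes, zero at the start; "moment": the same for the moment, N m; "opening": opening from 0.0 (shut) to 1.0 (fully open).
Only numpy, scipy, OpenCV 4.12 (cv2) and the standard library are available. Lean on these libraries where they do the work, as an engineer would, in place of code of your own. Each camera call takes 0.05 s, during which the arm holds its last target.

## Working session

There is one attempt and no reset: what is moved stays moved. The work goes in short steps, Python scripts to look and compute and a tool call to move; the robot and the scene stay as the last step left them, time stands still between calls to the robot, and variables do not carry over. Pictures are saved under pics/ and viewed, and the job is handed in when it is done.

Besides the shell and the picture viewer there is one more tool, called after ">>>" as a command line: name --argument value ..., lists and objects as JSON in quotes. send_rows: Moves the arm, as the interface text tells. Its arguments: {"type":"object","properties":{"moves":{"type":"array"},"claw":{"type":"number"},"grip_force":{"type":"number"}},"required":["moves"]}

```bash
ls; mkdir -p pics; cat > h.py <<'E'
import numpy as np, cv2
from scipy.spatial.transform import Rotation as R
from plant import r, imaging
def cam(p):
    Rm=cv2.Rodrigues(np.array(p['rvec'],float))[0]; return Rm,np.array(p['tvec'],float).ravel()
def w2p(p,X):
    return cv2.projectPoints(np.array(X,float).reshape(-1,1,3),np.array(p['rvec'],float),np.array(p['tvec'],float),np.array(p['mtx']),np.array(p['D']))[0].reshape(-1,2)
def ray(p,uv):
    Rm,t=cam(p); n=cv2.undistortPoints(np.array(uv,float).reshape(-1,1,2),np.array(p['mtx']),np.array(p['D'])).reshape(-1,2)
    d=np.c_[n,np.ones(len(n))]@Rm; return -Rm.T@t,d
def atz(p,uv,z):
    c,d=ray(p,uv); return c+d*((z-c[2])/d[:,2])[:,None]
def cloud(p,m):
    v,u=np.nonzero(m&(p['depth']>0)); c,d=ray(p,np.c_[u,v]); return c+d*p['depth'][v,u][:,None]
def px(pt): return [pt[0]*512-0.5,pt[1]*384-0.5]
def save(p,n,crop=None,k=1):
    im=p['image'][:,:,::-1]
    if crop: im=im[crop[1]:crop[3],crop[0]:crop[2]]
    cv2.imwrite('pics/'+n,cv2.resize(im,None,fx=k,fy=k,interpolation=cv2.INTER_CUBIC))
E
python3 - <<'E'
from h import *
for n in('scene','top'):
    p=imaging.snapshot(n); save(p,n+'0.png',k=1.5)
    Rm,t=cam(p);print(n,-Rm.T@t,Rm[2])
    for q in('drum','grate','flange_mid','stone0_mid','stirrer_grip','stirrer_foot','rest_grip','oil_can','spanner_a'):
        print(q,[(round(d['score'],2),np.round(px(d['point']),1)) for d in imaging.pinpoint(q,p)][:9])
s=r.get_state();print(s)
E
```

```text
pics
scene [ 0.09827162 -0.58019998  0.61850132] [ 0.55455375  0.5600563  -0.61547306]
drum [(0.56, array([188.4, 226.8]))]
grate [(0.81, array([190.6, 203.7]))]
flange_mid [(0.66, array([187.5, 199.5]))]
stone0_mid [(0.69, array([219.7, 288.1])), (0.53, array([158.8, 197.6])), (0.49, array([190.2, 196. ]))]
stirrer_grip [(0.7, array([190.2, 203. ])), (0.67, array([253.9, 207.9]))]
stirrer_foot [(0.79, array([283.4, 238.5]))]
rest_grip [(0.62, array([257.3, 210.9]))]
oil_can [(0.95, array([322.6, 233.6]))]
spanner_a [(0.96, array([296.4, 187. ])), (0.74, array([266.7, 180.3])), (0.65, array([190.4, 226.1]))]
top [ 0.48523309 -0.11767114  0.93470485] [ 1.17101777e-01 -9.30005540e-04 -9.93119484e-01]
drum [(0.97, array([209.7, 244.6]))]
grate [(0.87, array([205.4, 246.5]))]
flange_mid [(0.67, array([206. , 246.1])), (0.36, array([299.3, 212.1]))]
stone0_mid [(0.73, array([174.8, 267.5])), (0.42, array([291., 289.]))]
stirrer_grip [(0.65, array([298.8, 238.7]))]
stirrer_foot [(0.71, array([298.4, 212.8]))]
rest_grip [(0.57, array([295.1, 239.4]))]
oil_can [(0.98, array([312.4, 161.4]))]
spanner_a [(0.87, array([246.8, 121.9])), (0.7, array([212.8, 141.9]))]
{'clock': 1.0, 'q': array([-1.1751941 ,  0.68907879, -0.19458689,  1.56532219,  0.15730736,
        0.90249563, -0.21512356]), 'qd': array([ 0.00223653, -0.00018217,  0.00194282, -0.00149205,  0.00152824,
       -0.00155094,  0.0008191 ]), 'joint_torque': array([ 5.37176475e-04, -5.27503574e+01, -1.26738857e+00, -1.53750104e+01,
       -5.20669401e-02, -7.58457354e-04,  1.78848671e-05]), 'tool_pos': array([0.22121475, 0.58455571, 0.2637497 ]), 'eef_rot': array([1.79918030e-01, 9.83681605e-01, 3.90179582e-05, 9.54329145e-06]), 'contact_force': array([-0.94462235,  0.48409808, -0.41756329]), 'moment': array([ 0.02639877, -0.06380646, -0.02817063]), 'opening': 0.99734744669563}
```

View pics/scene0.png

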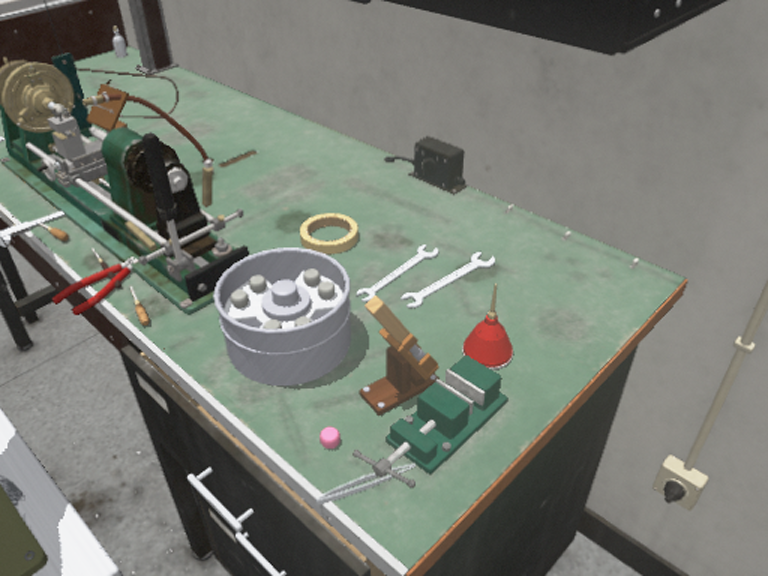

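View pics/top0.png

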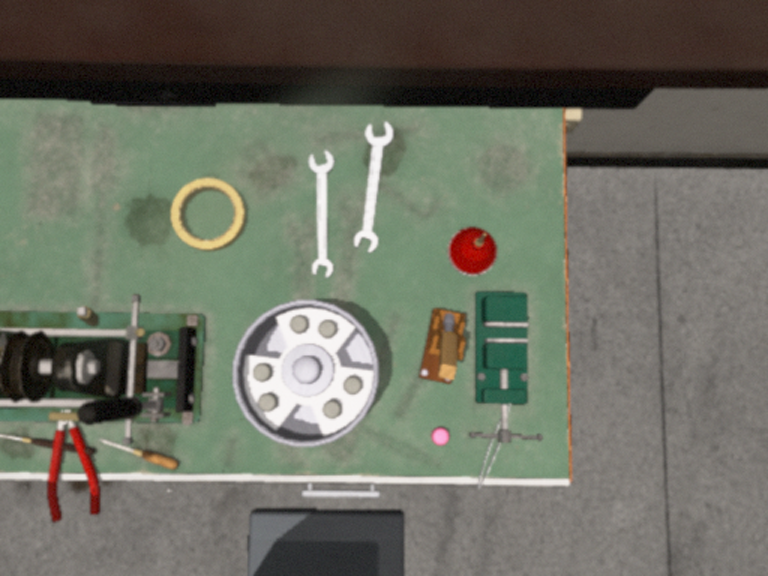

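```bash
python3 - <<'E'
from h import *
p=imaging.snapshot('top'); save(p,'d1.png',crop=(145,190,265,305),k=5); save(p,'c1.png',crop=(265,180,365,300),k=5)
s=imaging.snapshot('scene'); save(s,'c2.png',crop=(220,180,320,290),k=5)
for q in('drum','stirrer_grip','rest_grip'):
    for d in imaging.silhouettes(q,p)[:2]:
        c=cloud(p,d['pixels']); print(q,d['score'],len(c),c.min(0),c.max(0),np.median(c,0))
# drum rim circle
H=cloud(p,np.ones((384,512),bool))
m=(abs(H[:,2]-0.096)<.006)&(abs(H[:,0]-.42)<.14)&(abs(H[:,1]+0.0)<.14); Q=H[m]
from scipy.optimize import least_squares
c0=np.median(Q[:,:2],0);print(len(Q),c0)
f=least_squares(lambda a:np.hypot(Q[:,0]-a[0],Q[:,1]-a[1])-.084,[*c0],loss='soft_l1',f_scale=.003);print('rim',f.x,np.std(f.fun))
# other estimates
for nm,pp,lst in(('top',p,[('grate',.062,[205.4,246.5]),('drum',0,[209.7,244.6]),('flange',.068,[206,246.1])]),('scene',s,[('grate',.062,[190.6,203.7]),('drum',0,[188.4,226.8]),('flange',.068,[187.5,199.5])])):
    for a,z,uv in lst: print(nm,a,atz(pp,[uv],z))
E
```

```text
drum 0.8 5534 [ 0.39032573 -0.1160521  -0.00224822] [0.580826   0.07016668 0.10198506] [ 0.48606508 -0.01870879  0.06183814]
stirrer_grip 0.95 402 [ 0.48214245 -0.21339701  0.0358506 ] [ 0.56327825 -0.18499916  0.16568593] [ 0.51302002 -0.19845165  0.13316325]
rest_grip 0.69 738 [ 0.47547909 -0.2308684  -0.00357299] [ 0.57381407 -0.17039499  0.10639333] [ 0.52523675 -0.1900511   0.03246738]
1278 [ 0.48128775 -0.02628564]
rim [ 0.48590153 -0.02774359] 0.030014522033773288
top grate [[ 0.48963621 -0.02774726  0.062     ]]
top drum [[ 0.49388585 -0.02995719  0.        ]]
top flange [[ 0.49036646 -0.02947058  0.068     ]]
scene grate [[ 0.48963536 -0.02666386  0.062     ]]
scene drum [[ 0.48131591 -0.01975752  0.        ]]
scene flange [[ 0.48965024 -0.01788184  0.068     ]]
```

View pics/d1.png

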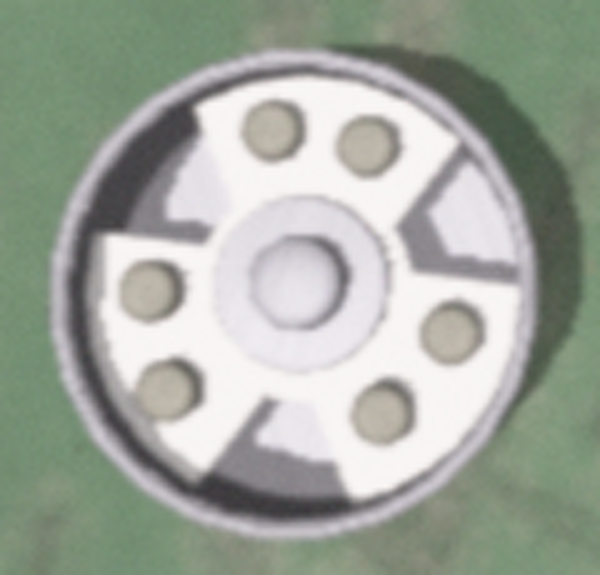

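View pics/c1.png

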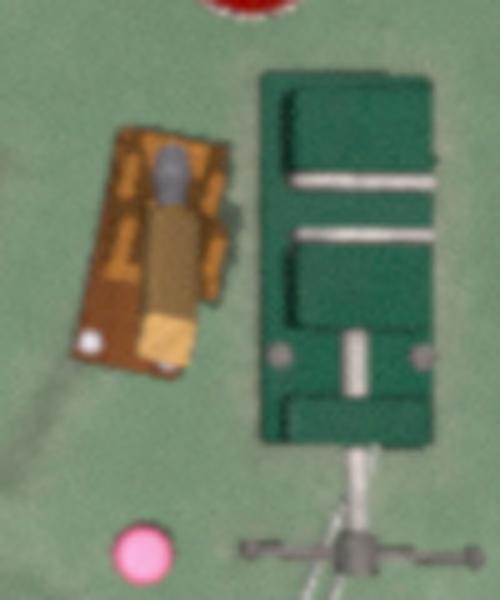

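View pics/c2.png

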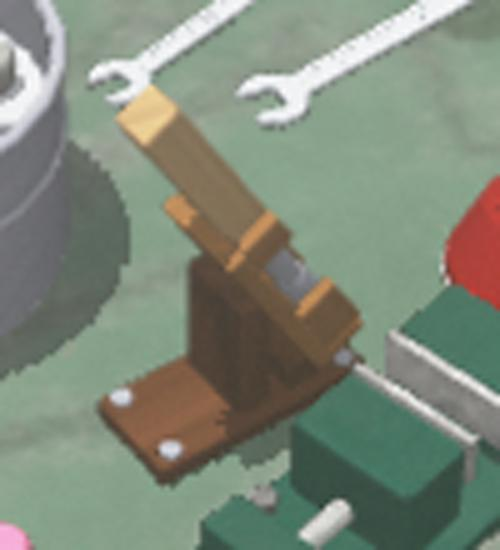

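```bash
cat >> h.py <<'E'
def rimfit(p):
    """centre of drum from rim, top picture"""
    v,u=np.mgrid[0:384,0:512]
    c,d=ray(p,np.c_[u.ravel(),v.ravel()]); X=(c+d*p['depth'].ravel()[:,None])
    m=(abs(X[:,2]-0.096)<.008)&(np.hypot(X[:,0]-.489,X[:,1]+.028)<.10)&(np.hypot(X[:,0]-.489,X[:,1]+.028)>.075)
    Q=X[m]
    from scipy.optimize import least_squares
    f=least_squares(lambda a:np.hypot(Q[:,0]-a[0],Q[:,1]-a[1])-.084,[.489,-.028],loss='soft_l1',f_scale=.002)
    return f.x,Q
def stones(p):
    """stone tops in the top picture: beige blobs"""
    im=p['image'].astype(int); hsv=cv2.cvtColor(p['image'],cv2.COLOR_RGB2HSV)
    return hsv
E
python3 - <<'E'
from h import *
p=imaging.snapshot('top'); s=imaging.snapshot('scene')
x,Q=rimfit(p);print('rim',x,len(Q),np.median(Q[:,2]))
# stones: networks missed; sample colors
for (u,v) in [(274,130),(368,146),(152,291),(168,388),(452,332),(382,411),(298,283)]:
    U,V=145+u/5-.4,190+v/5-.4
    i=p['image'][int(round(V)),int(round(U))]
    z=.062+.018; w=atz(p,[[U,V]],z)[0]; a=w[:2]-x
    print(np.round([U,V],1),i,np.round(w,4),p['depth'][int(round(V)),int(round(U))],'r %.1f ang %.0f'%(1e3*np.hypot(*a),np.degrees(np.arctan2(a[1],a[0]))))
# windows: white grate fraction at r 55..75 by angle
for rr in(.055,.065,.072):
  st=''
  for a in range(0,360,5):
    w=[x[0]+rr*np.cos(np.radians(a)),x[1]+rr*np.sin(np.radians(a)),.062]
    U=w2p(p,[w])[0]; g=p['image'][int(round(U[1])),int(round(U[0]))]
    st+='#' if g.min()>222 else ('s' if g[2]<g[0]-15 else '.')
  print(st)
# stirrer
for nm,pp in(('top',p),('scene',s)):
  for q in('stirrer_grip','stirrer_foot','rest_grip'):
    for d in imaging.silhouettes(q,pp)[:1]:
        C=cloud(pp,d['pixels']); print(nm,q,round(d['score'],2),len(C),C.min(0).round(3),C.max(0).round(3))
        np.save(f'{nm}_{q}.npy',C)
        if q=='stirrer_grip':
            H=C[C[:,2]>.115]; m=np.median(H,0); U_,S,Vt=np.linalg.svd(H-m); print(m,Vt,S)
  for q in('stirrer_grip','stirrer_foot','rest_grip'):
    print(nm,q,[(round(d['score'],2),np.round(px(d['point']),1)) for d in imaging.pinpoint(q,pp)][:2])
E
```

```text
rim [ 0.48702633 -0.0279788 ] 1237 0.09677393646396637
[199.4 215.6] [186 180 169] [ 0.5467 -0.0169  0.08  ] 0.85608244 r 60.7 ang 11
[218.2 218.8] [186 182 170] [ 0.5412 -0.0521  0.08  ] 0.85601777 r 59.3 ang -24
[175.  247.8] [190 181 168] [0.4864 0.0265 0.08  ] 0.849826 r 54.5 ang 91
[178.2 267.2] [185 181 169] [0.4511 0.0193 0.08  ] 0.84550667 r 59.4 ang 127
[235. 256.] [185 178 167] [ 0.4729 -0.0847  0.08  ] 0.8485053 r 58.5 ang -104
[221.  271.8] [186 179 168] [ 0.4437 -0.0595  0.08  ] 0.84298736 r 53.6 ang -144
[204.2 246.2] [230 226 231] [ 0.4901 -0.0274  0.08  ] 0.8347723 r 3.1 ang 11
#.ss.#######...#..ss.###....###...#######.sss..##.sss.##.......###.sss##
.ssss####......##.ss.###sss.###........###...#####.ss.#..####..###.ss.##
#..s.##........#########..s####........############.###..#####.###..####
top stirrer_grip 0.89 412 [ 0.482 -0.213  0.035] [ 0.566 -0.185  0.166]
[ 0.50226076 -0.19525697  0.15254514] [[-0.57020323  0.09184189  0.81635369]
 [-0.52517331  0.72339843 -0.44820498]
 [ 0.63171297  0.6842951   0.36425121]] [0.31371248 0.09439573 0.08444368]
top stirrer_foot 
[... 220 characters left out ...]
 [(0.97, array([301.5, 211.5])), (0.22, array([209.3, 247.5]))]
top rest_grip [(0.56, array([296.4, 237.5]))]
scene stirrer_grip 0.65 418 [ 0.479 -0.212  0.042] [ 0.558 -0.183  0.166]
[ 0.49532809 -0.20157948  0.14686286] [[-0.46828304  0.21316834  0.85747901]
 [ 0.6737284  -0.54173337  0.5026082 ]
 [ 0.57166515  0.81307085  0.11006699]] [0.30458409 0.09512142 0.07886196]
scene stirrer_foot 0.76 399 [ 0.479 -0.212  0.044] [ 0.555 -0.185  0.166]
scene rest_grip 0.92 1458 [ 0.474 -0.255 -0.002] [ 0.579 -0.136  0.107]
scene stirrer_grip [(0.9, array([255.2, 212.6]))]
scene stirrer_foot [(0.91, array([282.3, 238.2])), (0.25, array([185.2, 219.4]))]
scene rest_grip [(0.85, array([254.5, 212.2]))]
```

```bash
cat > fit.py <<'E'
from h import *
from scipy.optimize import least_squares
A=np.load('top_stirrer_grip.npy');B=np.load('scene_stirrer_grip.npy')
def frame(yaw,lean):
    c,s=np.cos(yaw),np.sin(yaw)
    z=np.array([-np.sin(lean)*c,-np.sin(lean)*s,np.cos(lean)]); y=np.array([-s,c,0]); x=np.cross(y,z); return np.c_[x,y,z]
def sd(a,P):
    F=frame(a[3],a[4]); L=(P-a[:3])@F
    b=np.array([.009,.009,.0425]); L=L-[0,0,-.0075]  # handle spans 65..150 from foot; grip 115 -> -50..+35
    q=abs(L)-b; return np.linalg.norm(np.maximum(q,0),axis=1)+np.minimum(q.max(1),0)
for P,n in((A,'top'),(B,'scene'),(np.r_[A,B],'both')):
    P=P[P[:,2]>.105]
    f=least_squares(lambda a:np.r_[sd(a,P)/.002,(a[4]-.5236)/.01,(a[2]-.13)/.002],[.51,-.198,.13,-.1,.5236],loss='soft_l1')
    print(n,len(P),f.x.round(4),np.median(abs(sd(f.x,P))))
p=imaging.snapshot('top');s=imaging.snapshot('scene')
g=f.x;F=frame(g[3],g[4])
print('foot',g[:3]-.115*F[:,2]); 
for pp in(p,s): print(w2p(pp,[g[:3],g[:3]-.115*F[:,2]]))
E
python3 fit.py
```

```text
top 301 [ 0.506  -0.197   0.1293 -0.1715  0.5248] 0.00044220990589777763
scene 337 [ 0.5059 -0.195   0.13   -0.1979  0.5242] 0.0004367944680461096
both 638 [ 0.5061 -0.1953  0.1298 -0.1994  0.5238] 0.0005220134927554727
foot [ 0.56247926 -0.20673382  0.03019437]
[[297.51127748 238.11484459]
 [298.48179138 210.8284125 ]]
[[257.38332591 211.90755631]
 [282.10008483 239.62432688]]
```

```bash
cat >> h.py <<'E'
def frame(yaw,lean):
    c,s=np.cos(yaw),np.sin(yaw)
    z=np.array([-np.sin(lean)*c,-np.sin(lean)*s,np.cos(lean)]); y=np.array([-s,c,0]); x=np.cross(y,z); return np.c_[x,y,z]
def tool(yaw,lean,sg=1):
    """tool rotation when gripping stirrer of given yaw/lean; tool z=-rod z, tool y=sg*rod y"""
    F=frame(yaw,lean); return np.c_[np.cross(sg*F[:,1],-F[:,2]),sg*F[:,1],-F[:,2]]
def rows(targets,rd=(4,1),st=None):
    """targets: list of 5 (pos,Rmat) world -> flat list"""
    st=st or r.get_state(); p0=np.array(st['tool_pos']);R0=R.from_quat(st['eef_rot'])
    out=[]
    for P,M in targets:
        d=R0.inv().apply(np.array(P)-p0); w=(R0.inv()*R.from_matrix(M)).as_rotvec(degrees=True)
        out+=[round(float(a),rd[0])+0. for a in d]+[round(float(a),rd[1])+0. for a in w]
    return out
def line(P,M,n=5,n2=0,st=None):
    """n interpolation rows to pose, from current"""
    from scipy.spatial.transform import Slerp
    st=st or r.get_state(); p0=np.array(st['tool_pos']);R0=R.from_quat(st['eef_rot'])
    S=Slerp([0,1],R.concatenate([R0,R.from_matrix(M)]))
    return [(p0+(np.array(P)-p0)*min(1,(i+1)/n),S(min(1,(i+1)/n)).as_matrix()) for i in range(max(n,5))]
E
python3 - <<'E'
from h import *
st=r.get_state(); M=R.from_quat(st['eef_rot']).as_matrix();print(M.round(3))
for sg in(1,-1):
    T=tool(-.19,.5236,sg);print(sg,T.round(3),R.from_matrix(M.T@T).as_rotvec(degrees=True))
E
```

```text
[[-0.935  0.354  0.   ]
 [ 0.354  0.935  0.   ]
 [-0.     0.    -1.   ]]
1 [[-0.85   0.189  0.491]
 [ 0.164  0.982 -0.094]
 [-0.5    0.    -0.866]] [ -2.57226113 -29.92442174  -9.61835237]
-1 [[ 0.85  -0.189  0.491]
 [-0.164 -0.982 -0.094]
 [ 0.5   -0.    -0.866]] [-44.1140337    3.79198018 164.64201621]
```

```bash
python3 - <<'E'
from h import *
st=r.get_state(); M=R.from_quat(st['eef_rot']).as_matrix()
print(rows(line([.29,.47,.37],M)))
E
```

```text
[-0.021, -0.0166, -0.0213, 0.0, 0.0, 0.0, -0.0419, -0.0331, -0.0425, 0.0, 0.0, 0.0, -0.0629, -0.0497, -0.0638, 0.0, 0.0, 0.0, -0.0839, -0.0662, -0.085, 0.0, 0.0, 0.0, -0.1049, -0.0828, -0.1063, 0.0, 0.0, 0.0]
```

>>> send_rows --moves '[-0.021, -0.017, -0.021, 0, 0, 0, -0.042, -0.033, -0.043, 0, 0, 0, -0.063, -0.05, -0.064, 0, 0, 0, -0.084, -0.066, -0.085, 0, 0, 0, -0.105, -0.083, -0.106, 0, 0, 0]' --claw -1 --grip_force 40

```text
clock: 2.47
tool_pos: [0.2905, 0.4687, 0.3707]
eef_rot: [0.18, 0.984, 0.0, 0.0]
contact_force: [0.3, 0.4, 0.4]
opening: 1.0
```

```bash
python3 - <<'E'
from h import *
st=r.get_state(); M=R.from_quat(st['eef_rot']).as_matrix();print(st['tool_pos'],st['clock'],st['q'])
L=line([.40,.27,.39],tool(-.19,.0),8)[:5]
print(rows(L))
E
```

```text
[0.29054509 0.46866307 0.37072573] 2.4667 [-0.95924415  0.47403148 -0.22443604  1.63786698  0.11797405  1.04274993
 -0.01007117]
[-0.0216, -0.0184, -0.0024, 0.0, 0.0, -1.2, -0.0432, -0.0368, -0.0048, 0.0, 0.0, -2.5, -0.0647, -0.0552, -0.0072, 0.0, 0.0, -3.7, -0.0863, -0.0735, -0.0096, 0.0, 0.0, -4.9, -0.1079, -0.0919, -0.0121, 0.0, 0.0, -6.1]
```

>>> send_rows --moves '[-0.03, -0.025, -0.004, 0, 0, -2, -0.06, -0.05, -0.008, 0, 0, -4, -0.09, -0.075, -0.01, 0, 0, -6, -0.12, -0.1, -0.014, 0, 0, -8, -0.15, -0.125, -0.018, 0, 0, -9.8]'

```text
clock: 2.88
tool_pos: [0.3872, 0.2969, 0.3891]
eef_rot: [0.094, 0.996, 0.0, 0.0]
contact_force: [0.2, -0.0, 0.1]
opening: 1.005
```

```bash
python3 - <<'E'
from h import *
st=r.get_state(); print(st['tool_pos'],st['clock'],st['q'])
L=line([.44,-.10,.37],tool(-.19,.3),8)
print(rows(L))
E
```

```text
[0.38716337 0.29685433 0.38908577] 2.8833 [-0.57177514  0.36108565 -0.25557881  1.77706589  0.10552595  1.01614167
  0.5150526 ]
[-0.0158, -0.0475, 0.0024, 0.0, -2.1, 0.0, -0.0316, -0.095, 0.0048, 0.0, -4.3, 0.0, -0.0474, -0.1425, 0.0071, 0.0, -6.4, 0.0, -0.0631, -0.19, 0.0095, 0.0, -8.6, 0.0, -0.0789, -0.2375, 0.0119, 0.0, -10.7, 0.0, -0.0947, -0.2849, 0.0143, 0.0, -12.9, 0.1, -0.1105, -0.3324, 0.0166, 0.0, -15.0, 0.1, -0.1263, -0.3799, 0.019, 0.0, -17.2, 0.1]
```

>>> send_rows --moves '[-0.012, -0.038, 0.002, 0, -2, 0, -0.025, -0.076, 0.004, 0, -4, 0, -0.037, -0.114, 0.006, 0, -6, 0, -0.05, -0.152, 0.008, 0, -8, 0, -0.063, -0.19, 0.01, 0, -10, 0]'

```text
clock: 3.3
tool_pos: [0.4133, 0.0965, 0.3793]
eef_rot: [0.094, 0.992, -0.008, 0.088]
contact_force: [1.5, 0.2, 0.6]
opening: 1.0
```

```bash
python3 - <<'E'
from h import *
st=r.get_state(); print(st['tool_pos'],st['clock'],st['q'])
g=np.array([.506,-.1955,.130]);T=tool(-.19,.5236);F=frame(-.19,.5236)[:,2]
print(g+.16*F)
print(rows(line(g+.13*F,T,10)))
E
```

```text
[0.41329059 0.09651609 0.37932233] 3.3 [-0.27786781  0.20207976 -0.16249095  2.072613    0.20266516  0.73461091
  0.80623059]
[ 0.42743949 -0.18039126  0.26856397]
[-0.0055, -0.0269, 0.0149, 0.0, -2.0, 0.0, -0.0111, -0.0539, 0.0297, 0.0, -4.0, 0.0, -0.0166, -0.0808, 0.0446, 0.0, -6.0, 0.0, -0.0221, -0.1078, 0.0595, 0.0, -7.9, 0.0, -0.0277, -0.1347, 0.0744, 0.0, -9.9, 0.0, -0.0332, -0.1617, 0.0892, 0.0, -11.9, 0.1, -0.0387, -0.1886, 0.1041, 0.0, -13.9, 0.1, -0.0443, -0.2156, 0.119, 0.0, -15.9, 0.1, -0.0498, -0.2425, 0.1339, 0.0, -17.9, 0.1, -0.0553, -0.2694, 0.1487, 0.1, -19.8, 0.1]
```

>>> send_rows --moves '[-0.006, -0.034, 0.012, 0, -4, 0, -0.012, -0.07, 0.024, 0, -8, 0, -0.018, -0.105, 0.036, 0, -12, 0, -0.025, -0.14, 0.05, 0, -16, 0, -0.033, -0.175, 0.07, 0, -19.8, 0.1]'

```text
clock: 3.72
tool_pos: [0.4124, -0.0646, 0.329]
eef_rot: [0.104, 0.97, -0.035, 0.218]
contact_force: [-1.7, 0.4, -0.6]
opening: 0.996
```

```bash
python3 - <<'E'
from h import *
st=r.get_state(); print(st['tool_pos'],st['clock'],st['q'])
g=np.array([.506,-.1955,.130]);T=tool(-.19,.5236);F=frame(-.19,.5236)[:,2]
print(rows(line(g+.08*F,T,5)))
E
```

```text
[ 0.41244809 -0.06460971  0.3289652 ] 3.7167 [-0.14939368  0.20176277  0.12062446  2.42090974  0.84533794  0.13891642
  0.50366548]
[-0.003, -0.0212, 0.0307, -0.4, -0.9, -0.2, -0.006, -0.0423, 0.0614, -0.7, -1.8, -0.3, -0.009, -0.0635, 0.0921, -1.1, -2.7, -0.5, -0.012, -0.0847, 0.1228, -1.5, -3.6, -0.7, -0.015, -0.1058, 0.1535, -1.9, -4.5, -0.8]
```

>>> send_rows --moves '[-0.003, -0.025, 0.026, -0.4, -0.9, -0.2, -0.006, -0.05, 0.052, -0.7, -1.8, -0.3, -0.009, -0.075, 0.075, -1.1, -2.7, -0.5, -0.012, -0.1, 0.095, -1.5, -3.6, -0.7, -0.015, -0.106, 0.115, -1.9, -4.5, -0.8]'

```text
clock: 4.13
tool_pos: [0.4157, -0.11, 0.2951]
eef_rot: [0.094, 0.97, -0.055, 0.218]
contact_force: [0.1, -0.4, 0.1]
opening: 0.999
```

```bash
python3 - <<'E'
from h import *
st=r.get_state(); print(st['tool_pos'],st['clock'],st['q'])
g=np.array([.506,-.1955,.130]);T=tool(-.19,.5236);F=frame(-.19,.5236)[:,2]
print(rows(line(g+.05*F,T,5)))
p=imaging.snapshot('scene');save(p,'s2.png',k=1.5)
E
```

```text
[ 0.41566561 -0.10995086  0.29508135] 4.1333 [ 0.2476705   0.30250544 -0.24331516  2.45089274  1.76182254  0.21158237
 -0.31156881]
[-0.0037, -0.0114, 0.0297, -0.8, -0.9, 0.2, -0.0074, -0.0229, 0.0594, -1.5, -1.7, 0.3, -0.0111, -0.0343, 0.0891, -2.3, -2.6, 0.5, -0.0147, -0.0458, 0.1189, -3.1, -3.4, 0.7, -0.0184, -0.0572, 0.1486, -3.9, -4.3, 0.8]
```

View pics/s2.png

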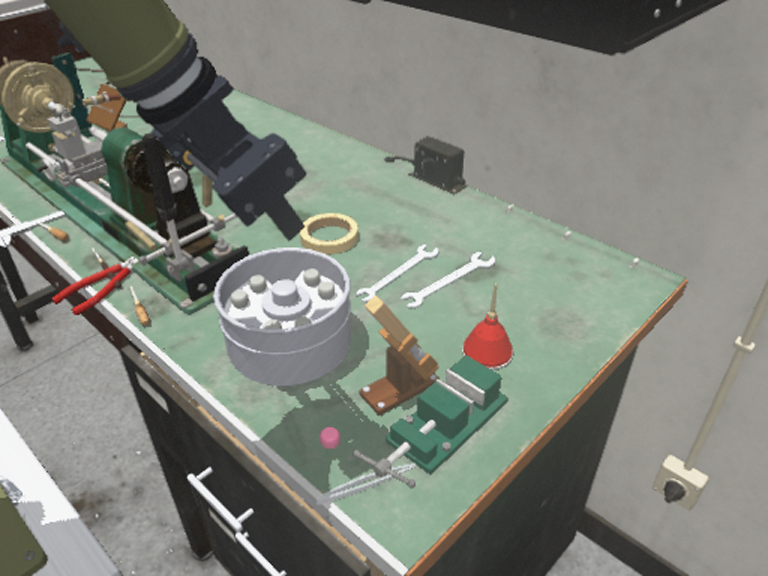

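>>> send_rows --moves '[-0.004, -0.015, 0.025, -0.8, -0.9, 0.2, -0.008, -0.03, 0.05, -1.5, -1.7, 0.3, -0.012, -0.043, 0.074, -2.3, -2.6, 0.5, -0.015, -0.05, 0.098, -3.1, -3.4, 0.7, -0.018, -0.057, 0.12, -3.9, -4.3, 0.8]'

```text
clock: 4.6
tool_pos: [0.4685, -0.1914, 0.1963]
eef_rot: [0.094, 0.962, -0.026, 0.257]
contact_force: [0.6, 0.0, -0.1]
opening: 1.002
```

```bash
python3 - <<'E'
from h import *
st=r.get_state(); print(st['tool_pos'],st['clock'],st['q'])
g=np.array([.506,-.1955,.130]);T=tool(-.19,.5236);F=frame(-.19,.5236)[:,2]
print(rows(line(g+.05*F,T,5)))
E
```

```text
[ 0.4685099  -0.19139064  0.19632587] 4.6 [ 0.73111781  0.68271808 -0.63085011  2.42018905  2.45103294  0.51677537
 -0.7324834 ]
[0.0001, 0.0006, 0.0052, 0.0, 0.0, 0.0, 0.0002, 0.0013, 0.0105, -0.1, 0.0, -0.1, 0.0004, 0.0019, 0.0157, -0.1, 0.0, -0.1, 0.0005, 0.0025, 0.021, -0.2, -0.1, -0.2, 0.0006, 0.0032, 0.0262, -0.2, -0.1, -0.2]
```

>>> send_rows --moves '[0.0005, 0.002, 0.015, -0.1, 0, -0.1, 0.0005, 0.003, 0.03, -0.2, -0.1, -0.2, 0.0006, 0.0032, 0.044, -0.2, -0.1, -0.2, 0.0006, 0.0032, 0.058, -0.2, -0.1, -0.2, 0.0006, 0.0032, 0.07, -0.2, -0.1, -0.2]'

```text
clock: 5.02
tool_pos: [0.5031, -0.1955, 0.1342]
eef_rot: [0.092, 0.962, -0.026, 0.257]
contact_force: [-0.4, -1.0, 0.2]
opening: 0.997
```

```bash
python3 - <<'E'
from h import *
st=r.get_state(); print(st['tool_pos'],st['clock'],st['q'])
g=np.array([.506,-.1955,.130]);T=tool(-.19,.5236);F=frame(-.19,.5236)[:,2]
print(rows(line(g+.006*F,T,1))[:6])
p=imaging.snapshot('scene');save(p,'s3.png',crop=(180,100,350,300),k=3)
E
```

```text
[ 0.50309927 -0.1954962   0.13422564] 5.0167 [ 0.69675616  0.85540813 -0.62229948  2.36227556  2.50136443  0.63484351
 -0.73560124]
[-0.0004, 0.0005, -0.0009, -0.2, -0.1, 0.0]
```

View pics/s3.png

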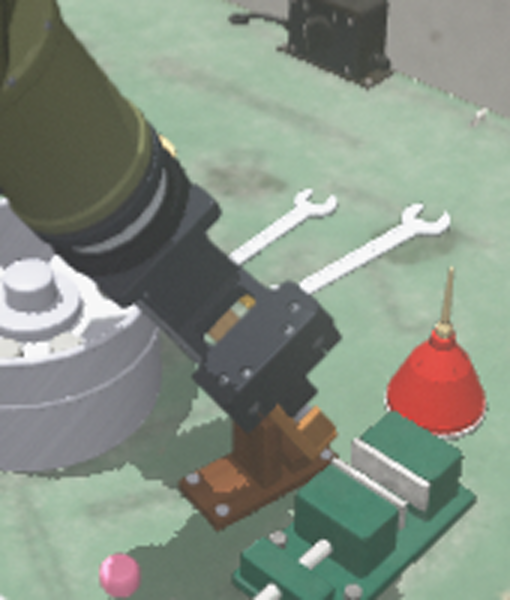

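>>> send_rows --moves '[0, 0, -0.001, 0, 0, 0, 0, 0, -0.001, 0, 0, 0, 0, 0, -0.001, 0, 0, 0, 0, 0, -0.001, 0, 0, 0, 0, 0, -0.001, 0, 0, 0]' --claw 1 --grip_force 45

```text
clock: 5.48
tool_pos: [0.5033, -0.1957, 0.1345]
eef_rot: [0.092, 0.962, -0.026, 0.257]
contact_force: [0.3, 0.2, -0.4]
opening: 0.646
```

>>> send_rows --moves '[0, 0, 0, 0, 0, 0, 0, 0, 0, 0, 0, 0, 0, 0, 0, 0, 0, 0, 0, 0, 0, 0, 0, 0, 0, 0, 0, 0, 0, 0]'

```text
clock: 5.9
tool_pos: [0.5032, -0.1957, 0.1345]
eef_rot: [0.092, 0.962, -0.026, 0.257]
contact_force: [0.5, 0.0, -0.2]
opening: 0.269
```

>>> send_rows --moves '[0, 0, 0, 0, 0, 0, 0, 0, 0, 0, 0, 0, 0, 0, 0, 0, 0, 0, 0, 0, 0, 0, 0, 0, 0, 0, 0, 0, 0, 0]'

```text
clock: 6.32
tool_pos: [0.5033, -0.1957, 0.1345]
eef_rot: [0.092, 0.962, -0.026, 0.257]
contact_force: [-0.8, 0.8, -0.6]
opening: 0.2
```

```bash
python3 - <<'E'
from h import *
st=r.get_state(); print(st['tool_pos'],st['clock'],st['q'],st['eef_rot'],st['opening'])
np.savez('home.npz',p=st['tool_pos'],q=st['eef_rot'])
# position of rod in tool: grasp
E
```

```text
[ 0.50326713 -0.19569694  0.13450256] 6.3167 [ 0.69561975  0.85422664 -0.62016405  2.36171932  2.50232146  0.63325083
 -0.73731863] [ 0.09204795  0.96174982 -0.02618798  0.25666834] 0.20032786003730377
```

>>> send_rows --moves '[0, 0, -0.01, 0, 0, 0, 0, 0, -0.025, 0, 0, 0, 0, 0, -0.04, 0, 0, 0, 0, 0, -0.055, 0, 0, 0, 0, 0, -0.07, 0, 0, 0]'

```text
clock: 6.73
tool_pos: [0.4679, -0.1885, 0.1959]
eef_rot: [0.092, 0.962, -0.026, 0.256]
contact_force: [0.0, 0.3, -1.0]
opening: 0.197
```

```bash
python3 - <<'E'
from h import *
st=r.get_state(); print(st['tool_pos'],st['clock'],st['q'],st['opening'])
print(rows(line([.475,-.16,.275],tool(-.19,0),8)))
p=imaging.snapshot('scene');save(p,'s4.png',crop=(180,100,350,300),k=3)
E
```

```text
[ 0.46785632 -0.18846297  0.19590114] 6.7333 [ 0.72445988  0.68275412 -0.63085707  2.42446421  2.45062422  0.52072144
 -0.73554351] 0.19681695038031616
[-0.0051, 0.0036, -0.0085, 0.0, 3.7, 0.0, -0.0102, 0.0073, -0.017, 0.0, 7.5, 0.0, -0.0153, 0.0109, -0.0255, -0.1, 11.2, 0.0, -0.0204, 0.0145, -0.0339, -0.1, 14.9, 0.0, -0.0255, 0.0182, -0.0424, -0.1, 18.6, 0.0, -0.0306, 0.0218, -0.0509, -0.1, 22.4, 0.0, -0.0357, 0.0254, -0.0594, -0.2, 26.1, 0.0, -0.0408, 0.0291, -0.0679, -0.2, 29.8, 0.0]
```

View pics/s4.png

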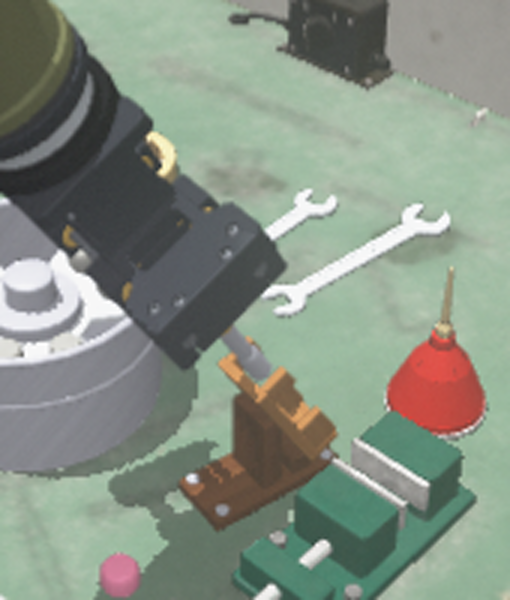

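>>> send_rows --moves '[-0.018, 0, -0.03, 0, 0, 0, -0.036, 0.002, -0.06, 0, 2, 0, -0.04, 0.007, -0.07, 0, 7, 0, -0.041, 0.015, -0.07, -0.1, 14, 0, -0.041, 0.02, -0.069, -0.1, 21, 0]'

```text
clock: 7.2
tool_pos: [0.4732, -0.1975, 0.2705]
eef_rot: [0.099, 0.968, -0.051, 0.224]
contact_force: [-0.7, -0.5, -1.3]
opening: 0.202
```

```bash
python3 - <<'E'
from h import *
st=r.get_state(); print(st['tool_pos'],st['clock'],st['q'],st['opening'])
print(rows(line([.475,-.13,.265],tool(-.1,0),5)))
E
```

```text
[ 0.47315462 -0.19752036  0.27046874] 7.2 [ 0.61572032  0.46341421 -0.46161344  2.28232136  1.71495476  0.23917567
 -0.05051541] 0.20193421452496207
[0.0024, 0.0133, -0.0008, -0.9, 5.2, -1.2, 0.0049, 0.0266, -0.0016, -1.8, 10.5, -2.3, 0.0073, 0.0399, -0.0024, -2.8, 15.7, -3.5, 0.0098, 0.0532, -0.0032, -3.7, 20.9, -4.7, 0.0122, 0.0665, -0.004, -4.6, 26.2, -5.8]
```

>>> send_rows --moves '[0.002, 0.008, 0, -0.9, 5.2, -1.2, 0.005, 0.02, -0.001, -1.8, 10.5, -2.3, 0.007, 0.035, -0.002, -2.8, 15.7, -3.5, 0.01, 0.05, -0.003, -3.7, 20.9, -4.7, 0.012, 0.066, -0.004, -4.6, 26.2, -5.8]'

```text
clock: 7.62
tool_pos: [0.4731, -0.137, 0.2647]
eef_rot: [0.077, 0.992, -0.035, 0.097]
contact_force: [1.2, -2.5, -2.2]
opening: 0.202
```

```bash
python3 - <<'E'
from h import *
st=r.get_state(); print(st['tool_pos'],st['clock'],st['q'],st['opening'])
T=R.from_quat(st['eef_rot']).as_matrix();print(T[:,2], st['tool_pos']+.121*T[:,2])
print(rows(line([.475,-.10,.265],tool(-.1,0),5)))
p=imaging.snapshot('scene');save(p,'s5.png',k=1.5)
E
```

```text
[ 0.47307298 -0.13696349  0.26470367] 7.6167 [ 0.5973299   0.51628138 -0.66391401  2.1117734   0.80005219  0.55377903
  0.76675837] 0.2020784365684913
[ 0.18642181 -0.0834337  -0.9789207 ] [ 0.49563002 -0.14705896  0.14625426]
[0.0007, 0.0073, -0.0006, -0.7, 2.3, -0.6, 0.0014, 0.0147, -0.0012, -1.4, 4.5, -1.2, 0.0021, 0.022, -0.0018, -2.0, 6.8, -1.8, 0.0027, 0.0294, -0.0024, -2.7, 9.0, -2.5, 0.0034, 0.0367, -0.003, -3.4, 11.3, -3.1]
```

View pics/s5.png

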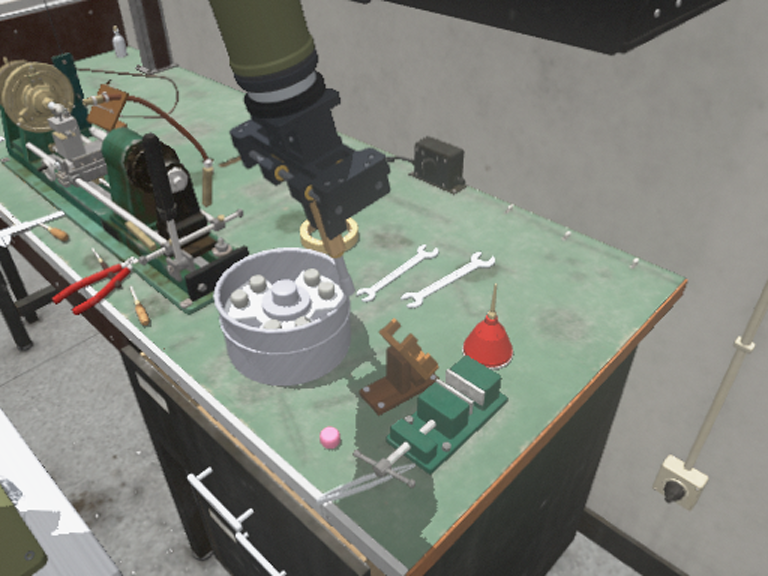

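```bash
python3 - <<'E'
from h import *
print(rows(line([.514,-.081,.255],tool(-.05,0),5)))
E
```

```text
[-0.0054, 0.0104, 0.0029, -0.6, 2.2, -1.1, -0.0108, 0.0209, 0.0057, -1.2, 4.5, -2.2, -0.0162, 0.0313, 0.0086, -1.7, 6.7, -3.3, -0.0217, 0.0418, 0.0114, -2.3, 8.9, -4.4, -0.0271, 0.0522, 0.0143, -2.9, 11.2, -5.5]
```

>>> send_rows --moves '[-0.005, 0.01, 0.003, -0.6, 2.5, -1.1, -0.011, 0.021, 0.006, -1.2, 5, -2.2, -0.016, 0.031, 0.009, -1.7, 7.5, -3.3, -0.022, 0.042, 0.011, -2.3, 10, -4.4, -0.027, 0.052, 0.014, -2.9, 11.2, -5.5]'

```text
clock: 8.08
tool_pos: [0.5146, -0.0809, 0.255]
eef_rot: [0.025, 1.0, 0.0, -0.001]
contact_force: [1.1, 0.1, -0.4]
opening: 0.197
```

```bash
python3 - <<'E'
from h import *
st=r.get_state(); print(st['tool_pos'],st['clock'],st['q'],st['opening'])
T=R.from_quat(st['eef_rot']).as_matrix();print(T[:,2], st['tool_pos']+.121*T[:,2])
print(rows(line([.514,-.081,.188],tool(-.05,0),5)))
s=imaging.snapshot('scene');save(s,'s6.png',crop=(120,80,290,280),k=4)
f=st['tool_pos']+.121*T[:,2]
print('pred foot px',w2p(s,[f]), [ (d['score'],px(d['point'])) for d in imaging.pinpoint('stirrer_foot',s)])
E
```

```text
[ 0.51457396 -0.08090261  0.25503407] 8.0833 [ 0.54268807  0.66472272 -0.79134979  1.86816276  0.60989808  0.87085769
  0.96723176] 0.19703881053038674
[-1.82351630e-03  4.88830931e-04 -9.99998218e-01] [ 0.51435332 -0.08084346  0.13403428]
[0.0001, 0.0, 0.0134, 0.0, 0.0, 0.0, 0.0002, -0.0001, 0.0268, 0.0, 0.0, 0.0, 0.0003, -0.0001, 0.0402, 0.0, -0.1, 0.0, 0.0004, -0.0001, 0.0536, 0.0, -0.1, 0.0, 0.0004, -0.0002, 0.067, 0.0, -0.1, 0.0]
pred foot px [[215.59049511 180.57792158]] [(0.96, [216.7928, 178.9048])]
```

View pics/s6.png

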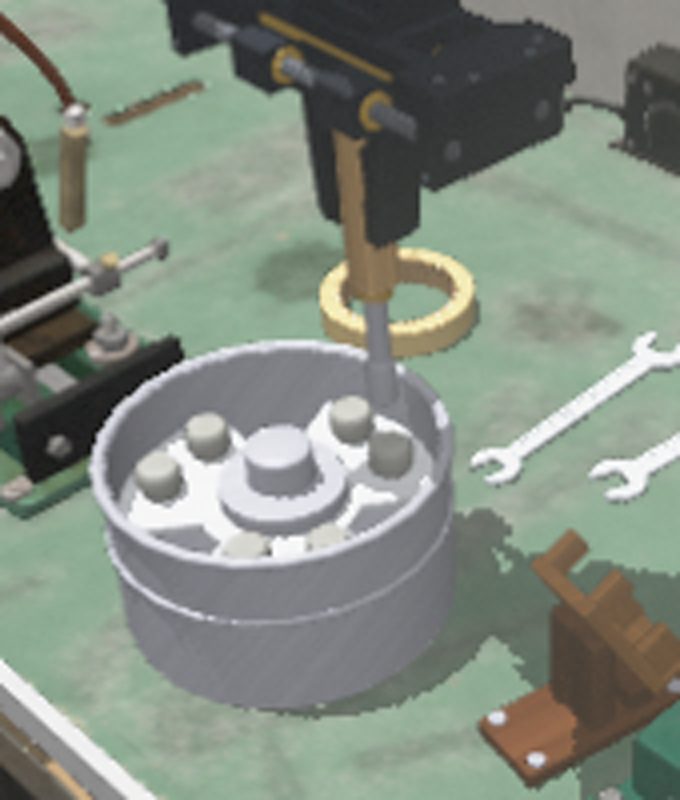

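>>> send_rows --moves '[0, 0, 0.014, 0, 0, 0, 0, 0, 0.028, 0, 0, 0, 0, 0, 0.042, 0, 0, 0, 0, 0, 0.056, 0, -0.1, 0, 0, 0, 0.066, 0, -0.1, 0]'

```text
clock: 8.6
tool_pos: [0.5134, -0.0808, 0.1877]
eef_rot: [0.025, 1.0, 0.0, 0.0]
contact_force: [-0.3, 0.5, -0.9]
opening: 0.202
```

```bash
cat >> h.py <<'E'
D0=np.array([.487,-.028]); YAW=-.05; ZT=.188
def arc(a0,a1,rad,n,D=D0,z=ZT,yaw=YAW):
    """n arc points (deg) from a0 exclusive to a1; rad scalar or pair"""
    A=np.radians(np.linspace(a0,a1,n+1)[1:]); rr=np.linspace(rad[0],rad[1],n+1)[1:] if np.ndim(rad) else np.full(n,rad)
    return [(np.array([D[0]+q*np.cos(a),D[1]+q*np.sin(a),z]),tool(yaw,0)) for a,q in zip(A,rr)]
def info():
    st=r.get_state();T=R.from_quat(st['eef_rot']).as_matrix();f=st['tool_pos']+.121*T[:,2];a=f[:2]-D0
    print('clk',round(st['clock'],2),'tcp',st['tool_pos'].round(4),'foot r %.1f ang %.0f z %.4f'%(1e3*np.hypot(*a),np.degrees(np.arctan2(a[1],a[0])),f[2]),'F',st['contact_force'].round(1),'q6',st['q'].round(2));return st
def look(n,k=4):
    p=imaging.snapshot('top');save(p,n+'t.png',crop=(140,180,270,310),k=k)
    s=imaging.snapshot('scene');save(s,n+'s.png',crop=(120,130,260,270),k=k)
    a=cv2.imread('pics/'+n+'t.png');b=cv2.imread('pics/'+n+'s.png');h=min(len(a),len(b));cv2.imwrite('pics/'+n+'.png',cv2.resize(np.hstack([a[:h],b[:h]]),None,fx=.7,fy=.7))
    return p,s
E
python3 - <<'E'
from h import *
info(); look('a1',5)
print(rows(arc(-63,-35,.058,5)))
print(rows(arc(-63,57,.058,20)[5:10]))
E
```

```text
clk 8.6 tcp [ 0.5134 -0.0808  0.1877] foot r 59.1 ang -63 z 0.0667 F [-0.3  0.5 -0.9] q6 [ 0.49  0.75 -0.7   1.94  0.73  0.72  0.86]
[-0.0048, 0.004, -0.0006, 0.0, -0.1, 0.0, -0.0092, 0.0075, -0.0006, 0.0, -0.1, 0.0, -0.0133, 0.0114, -0.0006, 0.0, -0.1, 0.0, -0.017, 0.0157, -0.0006, 0.0, -0.1, 0.0, -0.0203, 0.0204, -0.0006, 0.0, -0.1, 0.0]
[-0.0241, 0.0275, -0.0006, 0.0, -0.1, 0.0, -0.0263, 0.0331, -0.0006, 0.0, -0.1, 0.0, -0.0279, 0.039, -0.0006, 0.0, -0.1, 0.0, -0.0288, 0.045, -0.0006, 0.0, -0.1, 0.0, -0.0292, 0.0511, -0.0006, 0.0, -0.1, 0.0]
```

View pics/a1.png

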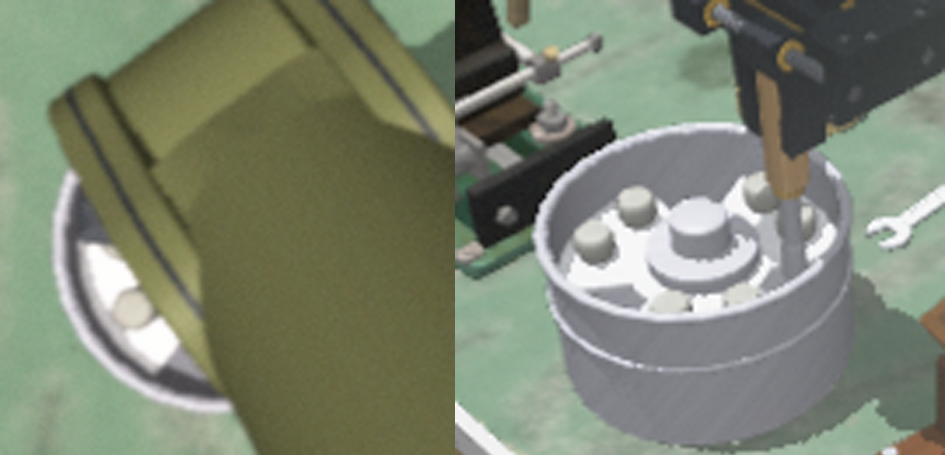

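```bash
cat >> h.py <<'E'
def find(s,show=True):
    """stones in scene picture -> list of (r,ang,z)"""
    v,u=np.mgrid[0:384,0:512]; c,d=ray(s,np.c_[u.ravel(),v.ravel()]); X=(c+d*s['depth'].ravel()[:,None]).reshape(384,512,3)
    im=s['image'].astype(int); rr=np.hypot(X[...,0]-D0[0],X[...,1]-D0[1])
    m=(rr<.082)&(X[...,2]>.0)&(X[...,2]<.095)&(im[...,0]-im[...,2]>9)
    n,lab,stt,_=cv2.connectedComponentsWithStats(m.astype(np.uint8),connectivity=4); out=[]
    for i in range(1,n):
        if stt[i,4]<12: continue
        P=X[lab==i]; top=P[P[:,2]>P[:,2].max()-.008]; a=np.median(top,0); o=a[:2]-D0
        out.append((round(1e3*np.hypot(*o)),round(np.degrees(np.arctan2(o[1],o[0]))),round(1e3*P[:,2].max()),int(stt[i,4])))
    if show: print('stones(r,ang,ztop,px)',out)
    return out
E
python3 - <<'E'
from h import *
s=imaging.snapshot('scene');find(s)
print(rows(arc(-63,-23,.058,5)))
E
```

```text
stones(r,ang,ztop,px) []
[-0.0059, 0.0051, 0.0004, 0.1, 0.0, 0.1, -0.0119, 0.0105, 0.0004, 0.1, 0.0, 0.1, -0.0171, 0.0166, 0.0004, 0.1, 0.0, 0.1, -0.0215, 0.0235, 0.0004, 0.1, 0.0, 0.1, -0.0248, 0.0309, 0.0004, 0.1, 0.0, 0.1]
```

>>> send_rows --moves '[-0.006, 0.005, 0, 0, 0, 0, -0.012, 0.0105, 0, 0, 0, 0, -0.017, 0.0165, 0, 0, 0, 0, -0.0215, 0.0235, 0, 0, 0, 0, -0.025, 0.031, 0, 0, 0, 0]'

```text
clock: 9.17
tool_pos: [0.5417, -0.0496, 0.1888]
eef_rot: [0.025, 1.0, 0.001, 0.001]
contact_force: [0.8, -0.3, -0.4]
opening: 0.197
```

```bash
python3 - <<'E'
from h import *
info()
s=imaging.snapshot('scene');find(s)
print(s['image'][190:215:3,150:250:5].tolist()[2:5])
save(s,'a2.png',crop=(120,130,260,270),k=5)
v,u=np.mgrid[0:384,0:512]; c,d=ray(s,np.c_[u.ravel(),v.ravel()]); X=(c+d*s['depth'].ravel()[:,None]).reshape(384,512,3)
print(X[196,160],X[196,188],X[230,190])
print(rows(arc(-23,12,.058,5)))
E
```

```text
clk 9.17 tcp [ 0.5417 -0.0496  0.1888] foot r 58.9 ang -21 z 0.0678 F [ 0.8 -0.3 -0.4] q6 [ 0.42  0.77 -0.71  1.87  0.71  0.77  0.84]
stones(r,ang,ztop,px) []
[[[99, 100, 105], [218, 218, 213], [218, 217, 213], [211, 213, 213], [245, 245, 246], [240, 241, 243], [231, 233, 238], [200, 201, 213], [215, 215, 223], [124, 124, 130], [223, 223, 230], [229, 229, 236], [246, 246, 246], [179, 180, 185], [180, 183, 186], [182, 186, 188], [146, 147, 154], [120, 130, 119], [129, 135, 132], [145, 152, 149]], [[101, 100, 107], [174, 174, 167], [184, 184, 178], [119, 120, 117], [247, 247, 247], [233, 233, 238], [232, 232, 238], [135, 136, 143], [131, 131, 138], [123, 123, 131], [148, 148, 155], [227, 228, 235], [246, 247, 247], [246, 246, 246], [183, 185, 188], [184, 187, 190], [151, 152, 159], [105, 116, 105], [146, 171, 151], [239, 240, 242]], [[135, 135, 139], [152, 153, 151], [123, 124, 120], [142, 144, 144], [247, 247, 247], [229, 230, 236], [229, 230, 236], [135, 135, 142], [130, 131, 138], [125, 127, 131], [229, 229, 235], [182, 183, 193], [246, 246, 247], [245, 246, 246], [242, 243, 244], [226, 227, 232], [109, 109, 114], [103, 117, 106], [151, 177, 155], [156, 174, 155]]]
[0.45000096 0.01785954 0.08093033] [ 0.47848856 -0.03715863  0.09427856] [ 0.43342237 -0.09350135  0.07165545]
[-0.0002, 0.0032, 0.0011, 0.2, 0.2, 0.2, -0.0014, 0.0102, 0.0011, 0.2, 0.2, 0.2, -0.0017, 0.0173, 0.0011, 0.2, 0.2, 0.2, -0.0012, 0.0243, 0.0011, 0.2, 0.2, 0.2, 0.0001, 0.0313, 0.0012, 0.2, 0.2, 0.2]
```

View pics/a2.png

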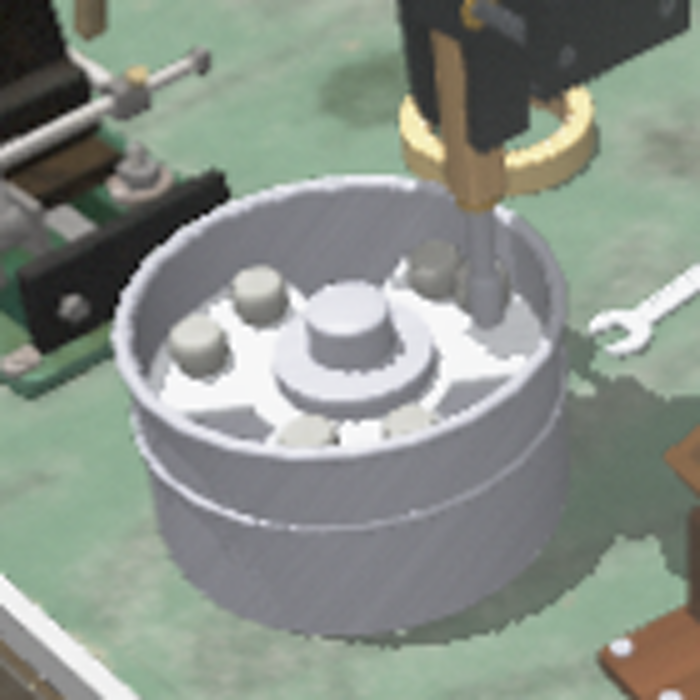

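>>> send_rows --moves '[-0.0005, 0.004, 0.001, 0.2, 0.2, 0.2, -0.0014, 0.0105, 0.001, 0.2, 0.2, 0.2, -0.0017, 0.0173, 0.001, 0.2, 0.2, 0.2, -0.0012, 0.0243, 0.001, 0.2, 0.2, 0.2, 0.0001, 0.0313, 0.001, 0.2, 0.2, 0.2]'

```text
clock: 9.63
tool_pos: [0.54, -0.0173, 0.1871]
eef_rot: [0.026, 1.0, -0.002, -0.004]
contact_force: [-4.6, -2.0, 0.3]
opening: 0.198
```

```bash
sed -i 's/im\[...,2\]>9)/im[...,2]>=3)/' h.py; python3 - <<'E'
from h import *
info()
s=imaging.snapshot('scene');find(s)
save(s,'a3.png',crop=(120,130,260,270),k=5)
print(rows(arc(13,53,.058,5)))
E
```

```text
clk 9.63 tcp [ 0.54   -0.0173  0.1871] foot r 52.9 ang 11 z 0.0661 F [-4.6 -2.   0.3] q6 [ 0.35  0.77 -0.7   1.87  0.7   0.77  0.78]
stones(r,ang,ztop,px) [(62, 32, 82, 43), (69, 6, 83, 72), (54, 93, 83, 95), (61, 130, 83, 103), (56, -106, 83, 41), (55, -145, 83, 55)]
[-0.001, 0.0077, -0.0008, -0.1, -0.5, 0.1, 0.0027, 0.0149, -0.0007, -0.1, -0.5, 0.1, 0.0075, 0.0214, -0.0007, -0.1, -0.5, 0.1, 0.0131, 0.0273, -0.0007, -0.1, -0.5, 0.1, 0.0194, 0.0323, -0.0006, -0.1, -0.5, 0.1]
```

View pics/a3.png

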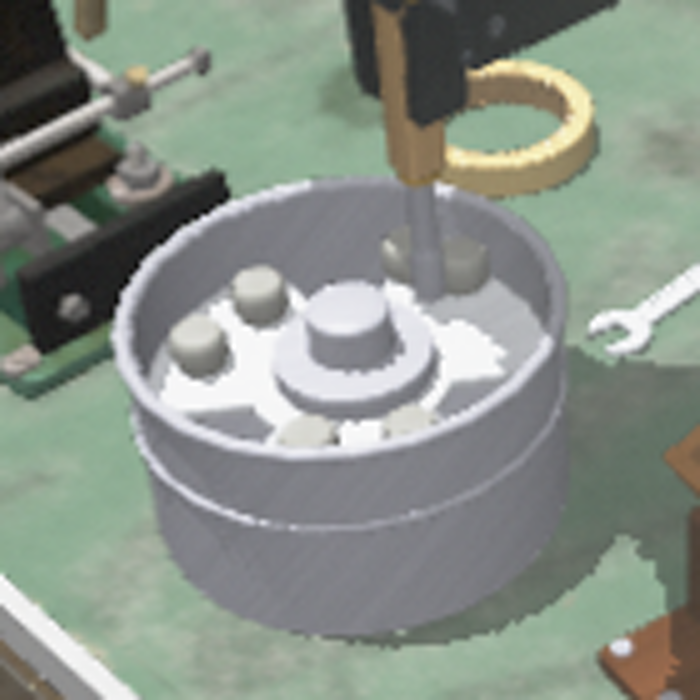

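```bash
python3 - <<'E'
from h import *
print(rows(arc(11,39,(.049,.057),5)))
E
```

```text
[0.0043, 0.0011, -0.0007, -0.1, -0.5, 0.1, 0.0047, 0.0064, -0.0007, -0.1, -0.5, 0.1, 0.0057, 0.0117, -0.0007, -0.1, -0.5, 0.1, 0.0073, 0.017, -0.0007, -0.1, -0.5, 0.1, 0.0095, 0.0223, -0.0007, -0.1, -0.5, 0.1]
```

>>> send_rows --moves '[0.0043, 0.0011, -0.0007, -0.1, -0.5, 0.1, 0.0047, 0.0064, -0.0007, -0.1, -0.5, 0.1, 0.0057, 0.0117, -0.0007, -0.1, -0.5, 0.1, 0.0073, 0.017, -0.0007, -0.1, -0.5, 0.1, 0.0095, 0.024, -0.0007, -0.1, -0.5, 0.1]'

```text
clock: 10.1
tool_pos: [0.5285, 0.0069, 0.1871]
eef_rot: [0.026, 1.0, -0.004, -0.004]
contact_force: [-6.6, -3.8, 0.3]
opening: 0.202
```

```bash
python3 - <<'E'
from h import *
info()
s=imaging.snapshot('scene');find(s)
save(s,'a4.png',crop=(120,130,260,270),k=5)
print(rows(arc(39,18,(.055,.046),5)))
E
```

```text
clk 10.1 tcp [0.5285 0.0069 0.1871] foot r 53.0 ang 40 z 0.0662 F [-6.6 -3.8  0.3] q6 [ 0.3   0.76 -0.69  1.91  0.71  0.75  0.71]
stones(r,ang,ztop,px) [(67, 31, 83, 55), (67, 8, 82, 91), (54, 93, 82, 92), (61, 131, 82, 105), (56, -106, 82, 40), (55, -145, 83, 55)]
[-0.0035, -0.0069, -0.0009, -0.3, -0.5, 0.0, -0.0042, -0.0111, -0.0008, -0.3, -0.5, 0.0, -0.0046, -0.0152, -0.0008, -0.3, -0.5, 0.0, -0.0046, -0.0192, -0.0008, -0.3, -0.5, 0.0, -0.0043, -0.0231, -0.0008, -0.3, -0.5, 0.0]
```

View pics/a4.png

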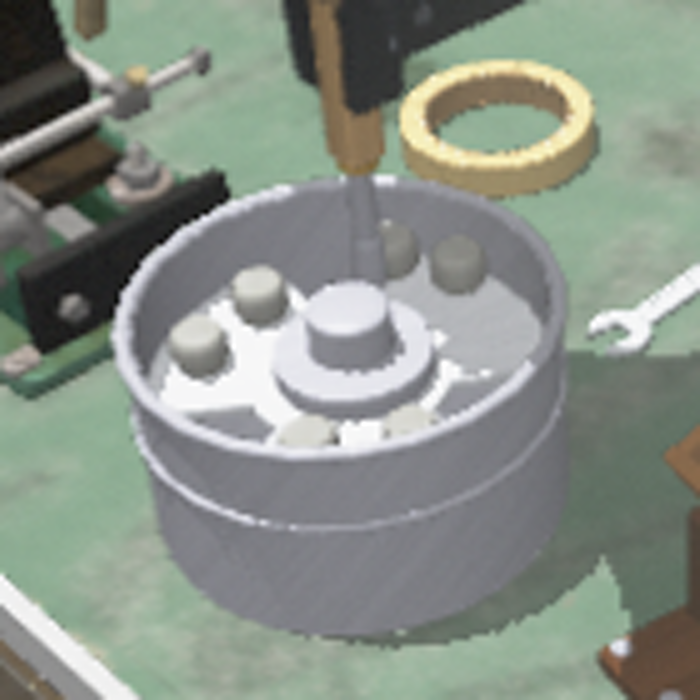

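```bash
cat >> h.py <<'E'
def rim2(s,c0=D0):
    v,u=np.mgrid[0:384,0:512]; c,d=ray(s,np.c_[u.ravel(),v.ravel()]); X=(c+d*s['depth'].ravel()[:,None])
    rr=np.hypot(X[:,0]-c0[0],X[:,1]-c0[1]); Q=X[(abs(X[:,2]-.0955)<.004)&(rr<.1)&(rr>.07)]
    from scipy.optimize import least_squares
    f=least_squares(lambda a:np.hypot(Q[:,0]-a[0],Q[:,1]-a[1])-.084,c0,loss='soft_l1',f_scale=.002); return f.x,len(Q)
E
python3 - <<'E'
from h import *
s=imaging.snapshot('scene'); print(rim2(s))
print(rows(arc(38,-25,(.044,.046),8)[:5]))
print(rows(arc(38,-25,(.044,.046),8)[5:]))
E
```

```text
(array([ 0.48541316, -0.02793967]), 791)
[0.0015, -0.0152, -0.0009, -0.3, -0.5, 0.0, -0.0017, -0.0204, -0.0009, -0.3, -0.5, 0.0, -0.0041, -0.0261, -0.0009, -0.3, -0.5, 0.0, -0.0058, -0.032, -0.0008, -0.3, -0.5, 0.0, -0.0066, -0.0382, -0.0008, -0.3, -0.5, 0.0]
[-0.0066, -0.0444, -0.0008, -0.3, -0.5, 0.0, -0.0057, -0.0506, -0.0008, -0.3, -0.5, 0.0, -0.004, -0.0567, -0.0007, -0.3, -0.5, 0.0]
```

>>> send_rows --moves '[0.003, -0.006, 0, -0.3, -0.5, 0, -0.001, -0.016, 0, -0.3, -0.5, 0, -0.005, -0.026, 0, -0.3, -0.5, 0, -0.0075, -0.036, 0, -0.3, -0.5, 0, -0.0075, -0.045, 0, -0.3, -0.5, 0]'

```text
clock: 10.62
tool_pos: [0.5345, -0.0378, 0.1874]
eef_rot: [0.026, 1.0, 0.0, 0.001]
contact_force: [0.5, -0.3, -1.5]
opening: 0.199
```

```bash
python3 - <<'E'
from h import *
info()
s=imaging.snapshot('scene');find(s)
print(rows(arc(-7,-30,(.047,.069),5)))
E
```

```text
clk 10.62 tcp [ 0.5345 -0.0378  0.1874] foot r 48.8 ang -11 z 0.0664 F [ 0.5 -0.3 -1.5] q6 [ 0.4   0.77 -0.7   1.9   0.72  0.75  0.8 ]
stones(r,ang,ztop,px) [(73, 4, 82, 26), (53, 93, 82, 91), (61, 131, 82, 104), (56, -106, 83, 42), (55, -145, 83, 56)]
[-0.0036, 0.0021, -0.001, -0.1, 0.1, -0.2, -0.0071, -0.003, -0.001, -0.1, 0.1, -0.2, -0.0101, -0.0086, -0.001, -0.1, 0.1, -0.2, -0.0126, -0.0148, -0.001, -0.1, 0.1, -0.2, -0.0143, -0.0216, -0.001, -0.1, 0.1, -0.2]
```

>>> send_rows --moves '[-0.001, -0.004, 0, 0, 0, 0, -0.004, -0.008, 0, 0, 0, 0, -0.008, -0.012, 0, 0, 0, 0, -0.013, -0.016, 0, 0, 0, 0, -0.015, -0.018, 0, 0, 0, 0]'

```text
clock: 11.08
tool_pos: [0.5487, -0.0595, 0.1871]
eef_rot: [0.027, 1.0, -0.001, 0.001]
contact_force: [-0.2, 0.5, -1.2]
opening: 0.2
```

```bash
python3 - <<'E'
from h import *
info()
s=imaging.snapshot('scene');find(s)
save(s,'a5.png',crop=(120,130,260,270),k=5)
print(rows(arc(-24,16,(.068,.068),5)))
E
```

```text
clk 11.08 tcp [ 0.5487 -0.0595  0.1871] foot r 69.6 ang -27 z 0.0661 F [-0.2  0.5 -1.2] q6 [ 0.43  0.78 -0.7   1.85  0.71  0.78  0.86]
stones(r,ang,ztop,px) [(68, 8, 83, 76), (53, 93, 82, 95), (61, 131, 82, 104), (56, -106, 82, 41), (54, -145, 83, 56)]
[-0.0029, 0.0132, -0.001, -0.1, 0.1, -0.3, -0.0044, 0.0226, -0.001, -0.1, 0.1, -0.3, -0.0045, 0.0321, -0.001, -0.1, 0.1, -0.3, -0.0033, 0.0415, -0.0011, -0.1, 0.1, -0.3, -0.0008, 0.0506, -0.0011, -0.1, 0.1, -0.3]
```

View pics/a5.png

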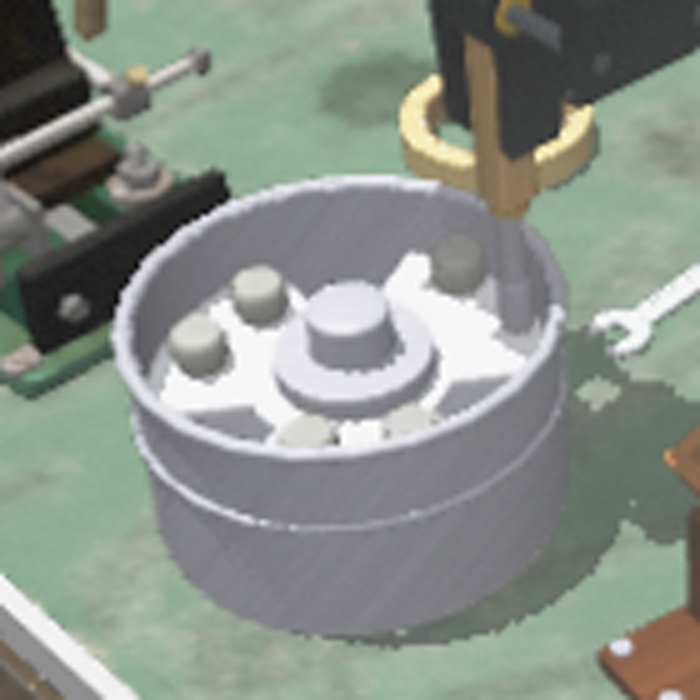

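>>> send_rows --moves '[-0.002, 0.011, 0, 0, 0, 0, -0.0035, 0.021, 0, 0, 0, 0, -0.0035, 0.031, 0, 0, 0, 0, -0.0025, 0.041, 0, 0, 0, 0, 0, 0.051, 0, 0, 0, 0]'

```text
clock: 11.55
tool_pos: [0.5474, -0.0145, 0.1859]
eef_rot: [0.029, 1.0, -0.008, -0.004]
contact_force: [-7.1, -12.3, 5.1]
opening: 0.201
```

```bash
python3 - <<'E'
from h import *
info()
s=imaging.snapshot('scene');find(s)
print(rows(arc(16,48,(.067,.066),5)))
E
```

```text
clk 11.55 tcp [ 0.5474 -0.0145  0.1859] foot r 60.4 ang 11 z 0.0650 F [ -7.1 -12.3   5.1] q6 [ 0.33  0.78 -0.69  1.85  0.71  0.78  0.77]
stones(r,ang,ztop,px) [(66, 27, 82, 19), (57, 93, 83, 97), (61, 131, 82, 101), (53, -102, 82, 40), (52, -143, 82, 56)]
[-0.002, 0.0086, -0.0022, -0.8, -0.5, -0.3, 0.0018, 0.0151, -0.0022, -0.8, -0.5, -0.3, 0.0062, 0.021, -0.0023, -0.8, -0.5, -0.3, 0.0112, 0.0264, -0.0023, -0.8, -0.5, -0.3, 0.0169, 0.0312, -0.0023, -0.8, -0.5, -0.3]
```

```bash
python3 - <<'E'
from h import *
s=imaging.snapshot('scene');print(rim2(s))
save(s,'a6.png',crop=(120,100,260,270),k=4)
st=info();T=R.from_quat(st['eef_rot']).as_matrix();print(T[:,2])
for k in(.0,.04,.1,.121): print(w2p(s,[st['tool_pos']+k*T[:,2]]),end=' ')
E
```

```text
(array([ 0.48915543, -0.02507488]), 777)
clk 11.65 tcp [ 0.5463 -0.0111  0.1859] foot r 60.2 ang 15 z 0.0649 F [-7.3 -6.5  3.4] q6 [ 0.33  0.78 -0.69  1.86  0.71  0.78  0.77]
[-0.00952925 -0.01157145 -0.99988764]
[[201.62778767 136.97256404]] [[203.31547194 154.49778959]] [[205.68999519 179.03973947]] [[206.47948259 187.17000855]]
```

View pics/a6.png

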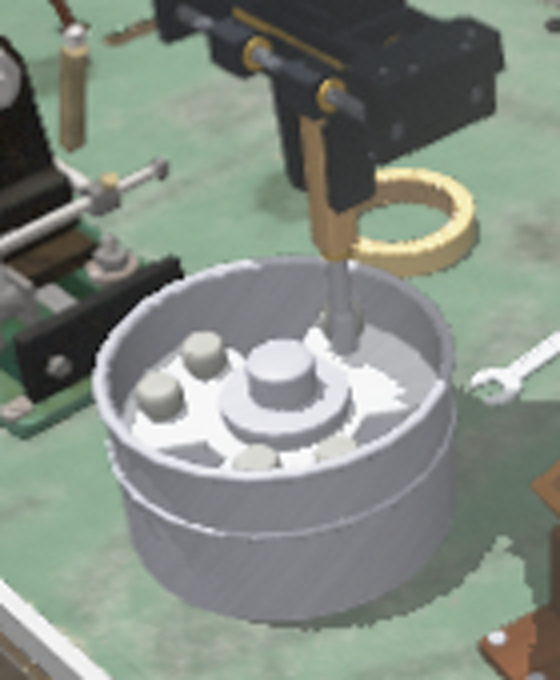

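```bash
python3 - <<'E'
from h import *
D=np.array([.490,-.025])
print(rows([arc(0,0,.06,1,D)[0],arc(0,-2,.064,1,D)[0],arc(0,-3,.070,1,D,z=.1895)[0],arc(0,-2,.072,1,D,z=.1895)[0],arc(0,2,.072,1,D,z=.1895)[0]]))
E
```

```text
[-0.0044, -0.0137, -0.002, -0.7, -0.5, -0.2, -0.0085, -0.0158, -0.002, -0.7, -0.5, -0.2, -0.0145, -0.0169, -0.0036, -0.7, -0.5, -0.2, -0.0164, -0.0156, -0.0036, -0.7, -0.5, -0.2, -0.0162, -0.0106, -0.0036, -0.7, -0.5, -0.2]
```

>>> send_rows --moves '[-0.001, -0.012, -0.002, -0.7, -0.5, -0.2, -0.0085, -0.0158, -0.003, -0.7, -0.5, -0.2, -0.0145, -0.017, -0.0036, -0.7, -0.5, -0.2, -0.0164, -0.0156, -0.0036, -0.7, -0.5, -0.2, -0.0164, -0.012, -0.0036, -0.7, -0.5, -0.2]'

```text
clock: 12.07
tool_pos: [0.5636, -0.0228, 0.1897]
eef_rot: [0.025, 1.0, 0.001, 0.001]
contact_force: [-0.5, 0.6, -1.2]
opening: 0.201
```

```bash
python3 - <<'E'
from h import *
info()
s=imaging.snapshot('scene');find(s);print(rim2(s))
D=np.array([.490,-.025])
save(s,'a7.png',crop=(120,130,260,270),k=4)
print(rows(arc(0,26,(.072,.070),5,D,z=.1895)))
E
```

```text
clk 12.07 tcp [ 0.5636 -0.0228  0.1897] foot r 77.0 ang 4 z 0.0687 F [-0.5  0.6 -1.2] q6 [ 0.36  0.79 -0.71  1.81  0.7   0.8   0.82]
stones(r,ang,ztop,px) [(69, 22, 83, 86), (57, 93, 82, 95), (60, 130, 83, 98), (53, -99, 82, 40), (49, -141, 83, 52)]
(array([ 0.48900759, -0.02492264]), 805)
[0.0018, 0.0027, 0.0002, 0.2, 0.1, 0.1, 0.0034, 0.009, 0.0002, 0.2, 0.1, 0.1, 0.0055, 0.0151, 0.0002, 0.2, 0.1, 0.1, 0.0082, 0.0209, 0.0002, 0.2, 0.1, 0.1, 0.0114, 0.0265, 0.0002, 0.2, 0.1, 0.1]
```

View pics/a7.png

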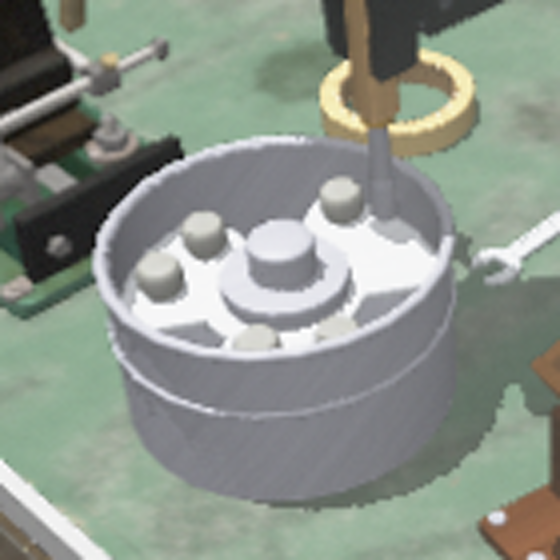

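>>> send_rows --moves '[0.003, 0.003, 0, 0, 0, 0, 0.005, 0.009, 0, 0, 0, 0, 0.0075, 0.015, 0, 0, 0, 0, 0.0105, 0.0205, 0, 0, 0, 0, 0.014, 0.026, 0, 0, 0, 0]'

```text
clock: 12.53
tool_pos: [0.55, 0.0065, 0.1899]
eef_rot: [0.024, 1.0, 0.002, 0.001]
contact_force: [0.8, 0.9, -1.3]
opening: 0.202
```

```bash
python3 - <<'E'
from h import *
info()
s=imaging.snapshot('scene');find(s);print(rim2(s))
D=np.array([.490,-.025])
save(s,'a8.png',crop=(120,130,260,270),k=4)
print(rows(arc(23,50,(.066,.064),5,D,z=.1895)))
E
```

```text
clk 12.53 tcp [0.55   0.0065 0.1899] foot r 72.1 ang 29 z 0.0689 F [ 0.8  0.9 -1.3] q6 [ 0.31  0.78 -0.7   1.85  0.7   0.78  0.75]
stones(r,ang,ztop,px) [(71, 43, 80, 68), (56, 93, 83, 94), (61, 130, 83, 104), (53, -99, 83, 40), (49, -142, 83, 51)]
(array([ 0.48913747, -0.02502111]), 790)
[0.0014, -0.0019, 0.0005, 0.2, 0.0, 0.2, 0.0051, 0.003, 0.0005, 0.2, 0.0, 0.2, 0.0093, 0.0075, 0.0005, 0.2, 0.0, 0.2, 0.0139, 0.0116, 0.0006, 0.2, 0.0, 0.2, 0.0187, 0.0152, 0.0006, 0.2, 0.0, 0.2]
```

View pics/a8.png

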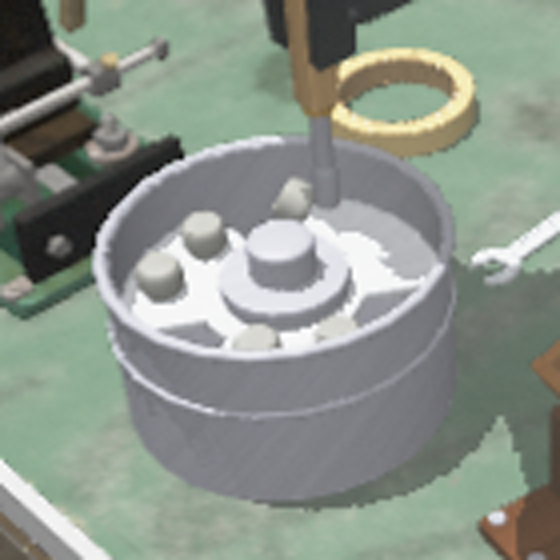

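```bash
python3 - <<'E'
from h import *
D=np.array([.490,-.025])
print(rows(arc(56,56,.06,5,D,z=.213,yaw=-.05+.6)[:1]))
print(rows(arc(56,56,.06,5,D,z=.213,yaw=-.05-.6)[:1]))
E
```

```text
[0.0263, 0.0156, -0.0229, 0.2, 0.1, -34.2]
[0.0263, 0.0156, -0.0229, 0.2, 0.0, 34.6]
```

>>> send_rows --moves '[0, 0, -0.01, 0, 0, 6.5, 0, 0, -0.022, 0, 0, 13, 0, 0, -0.025, 0, 0, 20, 0.013, 0.008, -0.025, 0, 0, 27, 0.026, 0.0156, -0.025, 0.2, 0, 34]'

```text
clock: 13.0
tool_pos: [0.5241, 0.0246, 0.2154]
eef_rot: [0.318, 0.948, 0.001, 0.0]
contact_force: [0.5, -0.3, -1.6]
opening: 0.203
```

```bash
python3 - <<'E'
from h import *
info()
s=imaging.snapshot('scene');find(s);print(rim2(s))
D=np.array([.490,-.025])
save(s,'a9.png',crop=(120,130,260,270),k=4)
print(rows(line(arc(0,100,.068,1,D,z=.215)[0][0],tool(-.05-1.2,0),5)))
E
```

```text
clk 13.0 tcp [0.5241 0.0246 0.2154] foot r 64.5 ang 55 z 0.0944 F [ 0.5 -0.3 -1.6] q6 [ 0.21  0.68 -0.56  1.91  0.53  0.71  0.25]
stones(r,ang,ztop,px) [(58, 93, 83, 94), (61, 131, 83, 104), (53, -99, 82, 38), (50, -141, 83, 50)]
(array([ 0.48924518, -0.02501566]), 773)
[0.0085, -0.0028, 0.0001, 0.0, 0.0, 6.9, 0.0171, -0.0056, 0.0003, 0.0, -0.1, 13.8, 0.0256, -0.0084, 0.0004, 0.0, -0.1, 20.7, 0.0341, -0.0113, 0.0005, 0.0, -0.1, 27.6, 0.0427, -0.0141, 0.0007, -0.1, -0.2, 34.5]
```

View pics/a9.png

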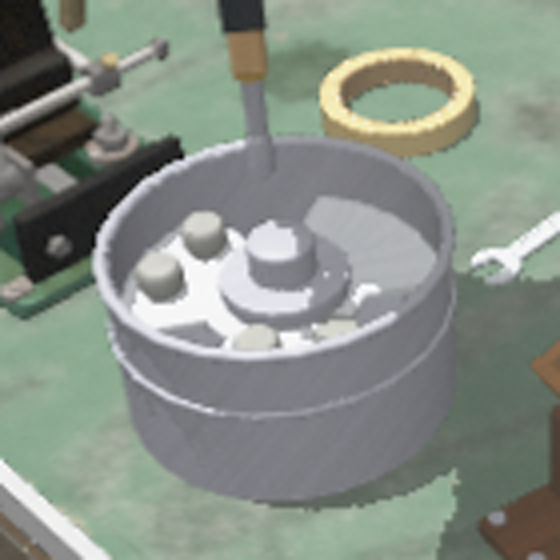

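```bash
python3 - <<'E'
from h import *
D=np.array([.490,-.025])
print(rows(line(arc(0,116,.070,1,D,z=.215)[0][0],tool(-.05-1.2,0),5)))
E
```

```text
[0.0111, -0.0057, 0.0001, 0.0, 0.0, 6.9, 0.0221, -0.0115, 0.0003, 0.0, -0.1, 13.8, 0.0332, -0.0172, 0.0004, 0.0, -0.1, 20.7, 0.0442, -0.0229, 0.0006, 0.0, -0.1, 27.6, 0.0553, -0.0287, 0.0007, -0.1, -0.2, 34.5]
```

>>> send_rows --moves '[0.011, -0.0057, 0, 0, 0, 6.9, 0.022, -0.0115, 0, 0, 0, 13.8, 0.033, -0.017, 0, 0, 0, 20.7, 0.044, -0.023, 0, 0, 0, 27.6, 0.0553, -0.0287, 0, 0, 0, 34.5]'

```text
clock: 13.47
tool_pos: [0.4589, 0.0381, 0.2158]
eef_rot: [0.587, 0.81, 0.0, -0.002]
contact_force: [-0.5, 0.4, -0.4]
opening: 0.202
```

```bash
python3 - <<'E'
from h import *
info()
s=imaging.snapshot('scene');find(s);print(rim2(s))
D=np.array([.490,-.025])
save(s,'b1.png',crop=(120,100,260,270),k=4)
print(rows(line(arc(0,116,.070,1,D,z=.190)[0][0],tool(-.05-1.2,0),5)))
E
```

```text
clk 13.47 tcp [0.4589 0.0381 0.2158] foot r 72.2 ang 113 z 0.0948 F [-0.5  0.4 -0.4] q6 [ 0.06  0.58 -0.37  2.09  0.39  0.54 -0.28]
stones(r,ang,ztop,px) [(57, 93, 83, 91), (60, 131, 83, 99), (54, -99, 82, 37), (49, -141, 83, 53)]
(array([ 0.48932683, -0.02509339]), 770)
[-0.0003, 0.0006, 0.0052, -0.1, 0.0, -0.1, -0.0007, 0.0013, 0.0103, -0.1, -0.1, -0.2, -0.001, 0.0019, 0.0155, -0.2, -0.1, -0.2, -0.0014, 0.0025, 0.0206, -0.2, -0.1, -0.3, -0.0017, 0.0032, 0.0258, -0.3, -0.2, -0.4]
```

View pics/b1.png

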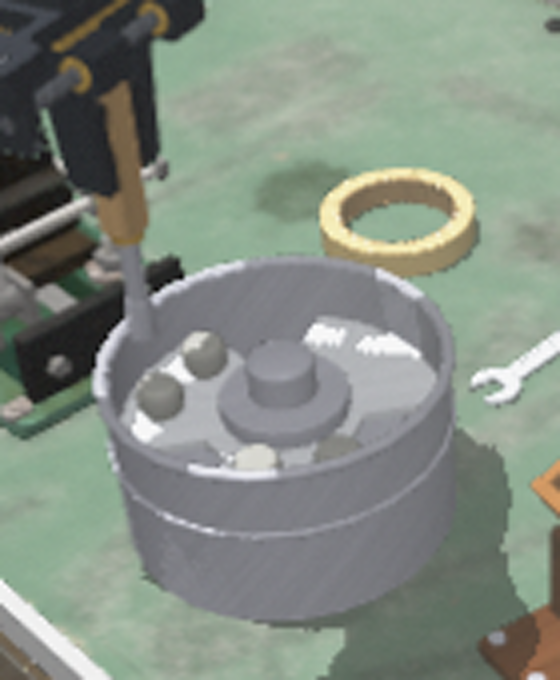

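>>> send_rows --moves '[0, 0.0005, 0.006, 0, 0, 0, 0, 0.001, 0.012, 0, 0, 0, -0.001, 0.002, 0.017, -0.1, -0.1, -0.2, -0.001, 0.002, 0.022, -0.2, -0.1, -0.3, -0.001, 0.002, 0.0258, -0.2, -0.2, -0.3]'

```text
clock: 13.93
tool_pos: [0.4585, 0.038, 0.189]
eef_rot: [0.585, 0.811, -0.001, -0.0]
contact_force: [0.5, 0.7, -1.2]
opening: 0.203
```

```bash
python3 - <<'E'
from h import *
info()
s=imaging.snapshot('scene');find(s);print(rim2(s))
D=np.array([.490,-.025])
print(rows(arc(116,146,(.070,.060),5,D,z=.1895,yaw=-1.25)))
E
```

```text
clk 13.93 tcp [0.4585 0.038  0.189 ] foot r 71.9 ang 114 z 0.0680 F [ 0.5  0.7 -1.2] q6 [ 0.03  0.63 -0.33  2.12  0.44  0.46 -0.32]
stones(r,ang,ztop,px) [(56, 93, 83, 94), (61, 132, 82, 92), (54, -99, 83, 37), (48, -142, 83, 53)]
(array([ 0.4894219 , -0.02511872]), 783)
[-0.0039, -0.0056, -0.0008, -0.2, 0.0, -0.1, -0.0079, -0.0117, -0.0008, -0.2, 0.0, -0.1, -0.0123, -0.0172, -0.0008, -0.2, 0.0, -0.1, -0.0172, -0.022, -0.0008, -0.2, 0.0, -0.1, -0.0225, -0.0262, -0.0008, -0.2, 0.0, -0.1]
```

>>> send_rows --moves '[-0.0035, -0.0056, 0, 0, 0, 0, -0.0075, -0.0115, 0, 0, 0, 0, -0.012, -0.017, 0, 0, 0, 0, -0.017, -0.022, 0, 0, 0, 0, -0.0225, -0.026, 0, 0, 0, 0]'

```text
clock: 14.4
tool_pos: [0.4397, 0.0076, 0.1889]
eef_rot: [0.586, 0.811, -0.001, -0.001]
contact_force: [-1.0, 0.8, -0.9]
opening: 0.2
```

```bash
python3 - <<'E'
from h import *
info()
s=imaging.snapshot('scene');find(s);print(rim2(s))
D=np.array([.490,-.025])
save(s,'b2.png',crop=(120,130,260,270),k=4)
print(rows(arc(146,164,(.058,.058),5,D,z=.1895,yaw=-1.25)))
E
```

```text
clk 14.4 tcp [0.4397 0.0076 0.1889] foot r 59.4 ang 143 z 0.0679 F [-1.   0.8 -0.9] q6 [ 0.09  0.61 -0.32  2.17  0.46  0.43 -0.29]
stones(r,ang,ztop,px) [(56, 93, 83, 96), (52, 165, 82, 93), (53, -98, 82, 34), (49, -141, 82, 46)]
(array([ 0.48940481, -0.02506056]), 763)
[-0.0017, 0.0003, -0.0007, -0.3, 0.1, -0.2, -0.0042, -0.0024, -0.0007, -0.3, 0.1, -0.2, -0.0069, -0.0049, -0.0007, -0.3, 0.1, -0.2, -0.0097, -0.0072, -0.0007, -0.3, 0.1, -0.2, -0.0126, -0.0093, -0.0006, -0.3, 0.1, -0.2]
```

View pics/b2.png

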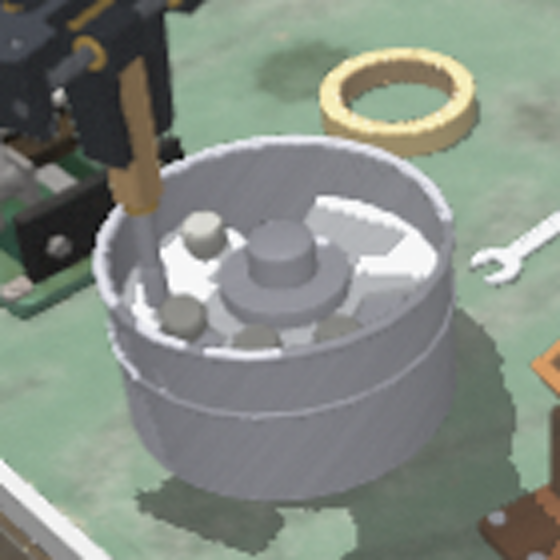

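```bash
python3 - <<'E'
from h import *
P=[(np.array([.4397+.0006*i,.0076-.0035*i,.1892]),tool(-1.25,0)) for i in range(1,6)]
print(rows(P))
E
```

```text
[-0.0021, 0.0005, -0.0004, -0.3, 0.1, -0.2, -0.0056, 0.0, -0.0004, -0.3, 0.1, -0.2, -0.0091, -0.0005, -0.0004, -0.3, 0.1, -0.2, -0.0126, -0.001, -0.0004, -0.3, 0.1, -0.2, -0.0161, -0.0016, -0.0004, -0.3, 0.1, -0.2]
```

>>> send_rows --moves '[-0.0021, 0.0005, 0, 0, 0, 0, -0.0056, 0, 0, 0, 0, 0, -0.0091, -0.0005, 0, 0, 0, 0, -0.0126, -0.001, 0, 0, 0, 0, -0.0161, -0.0016, 0, 0, 0, 0]'

```text
clock: 14.87
tool_pos: [0.443, -0.0101, 0.1888]
eef_rot: [0.586, 0.81, -0.002, -0.001]
contact_force: [-0.1, -0.0, -1.4]
opening: 0.201
```

```bash
python3 - <<'E'
from h import *
info()
s=imaging.snapshot('scene');find(s);print(rim2(s))
save(s,'b3.png',crop=(120,130,260,270),k=4)
E
```

```text
clk 14.87 tcp [ 0.443  -0.0101  0.1888] foot r 47.8 ang 158 z 0.0678 F [-0.1 -0.  -1.4] q6 [ 0.13  0.61 -0.33  2.16  0.46  0.44 -0.25]
stones(r,ang,ztop,px) [(57, 93, 83, 94), (53, -99, 83, 34), (49, -141, 83, 45)]
(array([ 0.48919357, -0.02521506]), 731)
```

View pics/b3.png

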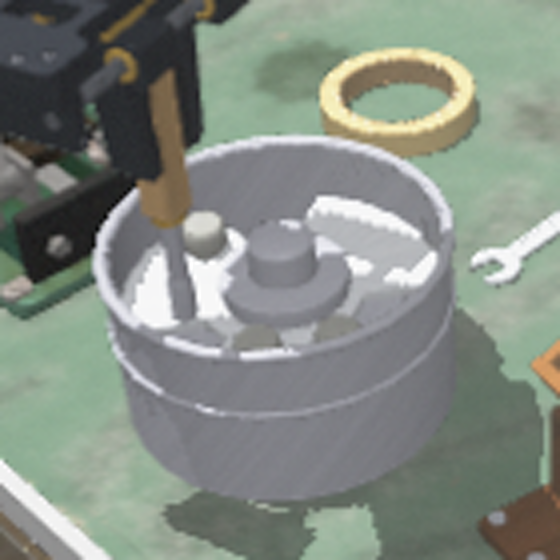

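```bash
python3 - <<'E'
from h import *
D=np.array([.4895,-.025])
print(rows(arc(158,118,(.052,.057),5,D,z=.1895,yaw=-1.25)))
E
```

```text
[0.0116, 0.0045, -0.0008, -0.3, 0.1, -0.2, 0.017, 0.0098, -0.0008, -0.3, 0.1, -0.2, 0.0217, 0.0159, -0.0008, -0.3, 0.1, -0.2, 0.0255, 0.0227, -0.0009, -0.3, 0.1, -0.2, 0.0283, 0.0301, -0.0009, -0.3, 0.1, -0.2]
```

>>> send_rows --moves '[0.009, 0.0045, 0, 0, 0, 0, 0.016, 0.01, 0, 0, 0, 0, 0.0215, 0.016, 0, 0, 0, 0, 0.0255, 0.0227, 0, 0, 0, 0, 0.0283, 0.0295, 0, 0, 0, 0]'

```text
clock: 15.33
tool_pos: [0.4628, 0.0268, 0.1886]
eef_rot: [0.586, 0.81, -0.002, -0.001]
contact_force: [0.0, 0.0, -1.0]
opening: 0.203
```

```bash
python3 - <<'E'
from h import *
info()
s=imaging.snapshot('scene');find(s)
D=np.array([.4895,-.025])
print(rows(arc(118,86,(.058,.058),5,D,z=.1895,yaw=-1.25)))
E
```

```text
clk 15.33 tcp [0.4628 0.0268 0.1886] foot r 59.8 ang 114 z 0.0676 F [ 0.  0. -1.] q6 [ 0.05  0.63 -0.33  2.11  0.44  0.47 -0.3 ]
stones(r,ang,ztop,px) [(57, 92, 82, 95), (53, -99, 82, 34), (49, -141, 82, 53)]
[-0.0001, 0.0038, -0.0007, -0.1, 0.1, -0.1, -0.0001, 0.0103, -0.0008, -0.1, 0.1, -0.1, -0.0008, 0.0168, -0.0008, -0.1, 0.1, -0.1, -0.0022, 0.0231, -0.0008, -0.1, 0.1, -0.1, -0.0043, 0.0292, -0.0008, -0.1, 0.1, -0.1]
```

>>> send_rows --moves '[0, 0.004, 0, 0, 0, 0, 0, 0.0105, 0, 0, 0, 0, -0.0008, 0.017, 0, 0, 0, 0, -0.0022, 0.0235, 0, 0, 0, 0, -0.0043, 0.03, 0, 0, 0, 0]'

```text
clock: 15.8
tool_pos: [0.495, 0.033, 0.1887]
eef_rot: [0.586, 0.81, -0.001, -0.0]
contact_force: [-0.6, -0.3, -1.1]
opening: 0.202
```

```bash
python3 - <<'E'
from h import *
info()
s=imaging.snapshot('scene');find(s);print(rim2(s))
D=np.array([.4895,-.025])
save(s,'b4.png',crop=(120,130,260,270),k=4)
print(rows(arc(86,68,(.058,.058),5,D,z=.1895,yaw=-1.25)))
E
```

```text
clk 15.8 tcp [0.495  0.033  0.1887] foot r 61.3 ang 83 z 0.0677 F [-0.6 -0.3 -1.1] q6 [ 0.06  0.66 -0.35  2.02  0.42  0.54 -0.27]
stones(r,ang,ztop,px) [(65, 67, 76, 54), (53, -100, 83, 39), (50, -141, 83, 48)]
(array([ 0.48932511, -0.0249811 ]), 765)
[-0.0006, 0.0002, -0.0007, 0.1, 0.1, -0.2, -0.0023, 0.0034, -0.0007, 0.1, 0.1, -0.2, -0.0042, 0.0065, -0.0007, 0.1, 0.1, -0.2, -0.0063, 0.0095, -0.0007, 0.1, 0.1, -0.2, -0.0086, 0.0124, -0.0007, 0.1, 0.1, -0.2]
```

View pics/b4.png

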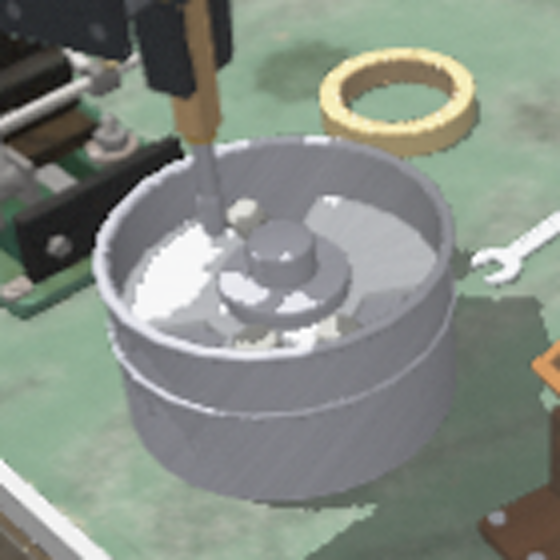

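```bash
python3 - <<'E'
from h import *
T=tool(-1.25,0)
P=[([.495,.033,.205],T),([.492,.030,.225],T),([.487,.02,.24],T),([.478,-.008,.242],T),([.468,-.036,.24],T)]
print(rows(P))
E
```

```text
[0.0005, -0.0017, -0.0162, 0.1, 0.1, -0.2, -0.0014, -0.0055, -0.0362, 0.1, 0.1, -0.2, -0.0094, -0.0133, -0.0512, 0.1, 0.1, -0.2, -0.0332, -0.0306, -0.0532, 0.1, 0.1, -0.2, -0.0566, -0.0489, -0.0512, 0.1, 0.1, -0.2]
```

>>> send_rows --moves '[0, -0.001, -0.016, 0, 0, 0, -0.0014, -0.005, -0.036, 0, 0, 0, -0.009, -0.013, -0.051, 0, 0, 0, -0.033, -0.031, -0.053, 0, 0, 0, -0.057, -0.049, -0.051, 0, 0, 0]'

```text
clock: 16.27
tool_pos: [0.4692, -0.0362, 0.2413]
eef_rot: [0.585, 0.811, 0.002, 0.002]
contact_force: [1.0, -0.4, -1.7]
opening: 0.201
```

```bash
python3 - <<'E'
from h import *
info()
T=tool(-1.25,0)
s=imaging.snapshot('scene');find(s);print(rim2(s))
save(s,'b5.png',crop=(120,130,260,270),k=4)
P=[([.462,-.056,.23],T),([.4535,-.076,.22],T),([.453,-.0855,.214],T),([.453,-.0855,.213],T),([.453,-.0855,.213],T)]
print(rows(P))
E
```

```text
clk 16.27 tcp [ 0.4692 -0.0362  0.2413] foot r 19.0 ang -154 z 0.1203 F [ 1.  -0.4 -1.7] q6 [ 0.25  0.55 -0.42  2.04  0.38  0.62 -0.1 ]
stones(r,ang,ztop,px) [(53, -98, 83, 31), (49, -142, 82, 51)]
(array([ 0.4893399 , -0.02502642]), 789)
[-0.0099, -0.0062, 0.0097, -0.3, 0.3, -0.6, -0.0262, -0.0203, 0.0198, -0.3, 0.3, -0.6, -0.0351, -0.0237, 0.0259, -0.3, 0.3, -0.6, -0.0351, -0.0237, 0.0269, -0.3, 0.3, -0.6, -0.0351, -0.0237, 0.0269, -0.3, 0.3, -0.6]
```

View pics/b5.png

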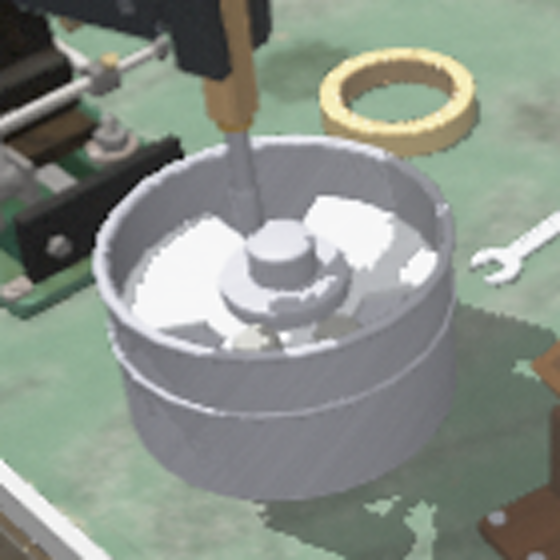

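>>> send_rows --moves '[-0.0099, -0.006, 0.01, 0, 0, 0, -0.026, -0.02, 0.019, 0, 0, -0.3, -0.035, -0.0237, 0.025, -0.2, 0.3, -0.6, -0.035, -0.0237, 0.026, -0.2, 0.3, -0.6, -0.035, -0.0237, 0.026, -0.2, 0.3, -0.6]'

```text
clock: 16.73
tool_pos: [0.4533, -0.0854, 0.2137]
eef_rot: [0.585, 0.811, -0.001, -0.0]
contact_force: [0.3, 0.0, -1.4]
opening: 0.197
```

```bash
python3 - <<'E'
from h import *
info()
T=tool(-1.25,0)
p,s=look('b6',5);find(s)
P=[([.453,-.0855,.213-.0048*i],T) for i in range(1,6)]
print(rows(P))
E
```

```text
clk 16.73 tcp [ 0.4533 -0.0854  0.2137] foot r 66.7 ang -121 z 0.0927 F [ 0.3  0.  -1.4] q6 [ 0.34  0.59 -0.39  2.09  0.43  0.54 -0.04]
stones(r,ang,ztop,px) [(53, -99, 83, 38), (49, -140, 82, 50)]
[-0.0008, -0.0008, 0.0059, 0.0, 0.0, 0.1, -0.0008, -0.0008, 0.0107, 0.0, 0.0, 0.1, -0.0008, -0.0008, 0.0155, 0.0, 0.0, 0.1, -0.0008, -0.0008, 0.0203, 0.0, 0.0, 0.1, -0.0008, -0.0008, 0.0251, 0.0, 0.0, 0.1]
```

View pics/b6.png

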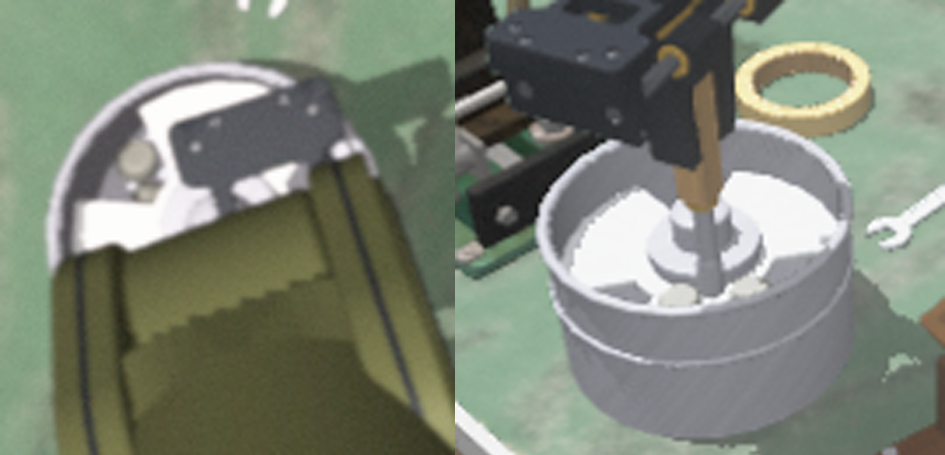

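>>> send_rows --moves '[-0.0008, -0.0008, 0.006, 0, 0, 0.1, -0.0008, -0.0008, 0.011, 0, 0, 0.1, -0.0008, -0.0008, 0.0155, 0, 0, 0.1, -0.0008, -0.0008, 0.02, 0, 0, 0.1, -0.0008, -0.0008, 0.0245, 0, 0, 0.1]'

```text
clock: 17.25
tool_pos: [0.4529, -0.0853, 0.189]
eef_rot: [0.585, 0.811, -0.001, -0.0]
contact_force: [0.4, 0.5, -1.3]
opening: 0.198
```

```bash
python3 - <<'E'
from h import *
info()
s=imaging.snapshot('scene');find(s);print(rim2(s))
save(s,'b7.png',crop=(120,130,260,270),k=4)
D=np.array([.4895,-.025])
print(rows(arc(-121,-93,(.070,.062),5,D,z=.1893,yaw=-1.25)))
E
```

```text
clk 17.25 tcp [ 0.4529 -0.0853  0.189 ] foot r 66.8 ang -121 z 0.0680 F [ 0.4  0.5 -1.3] q6 [ 0.31  0.63 -0.35  2.12  0.46  0.47 -0.08]
stones(r,ang,ztop,px) [(53, -100, 82, 40), (49, -141, 83, 52)]
(array([ 0.48902843, -0.02571704]), 606)
[-0.0038, 0.0068, -0.0009, -0.1, 0.0, 0.0, -0.007, 0.0128, -0.001, -0.1, 0.0, 0.0, -0.0094, 0.019, -0.001, -0.1, 0.0, 0.0, -0.0111, 0.0253, -0.001, -0.1, 0.0, 0.0, -0.0122, 0.0315, -0.001, -0.1, 0.0, 0.0]
```

View pics/b7.png

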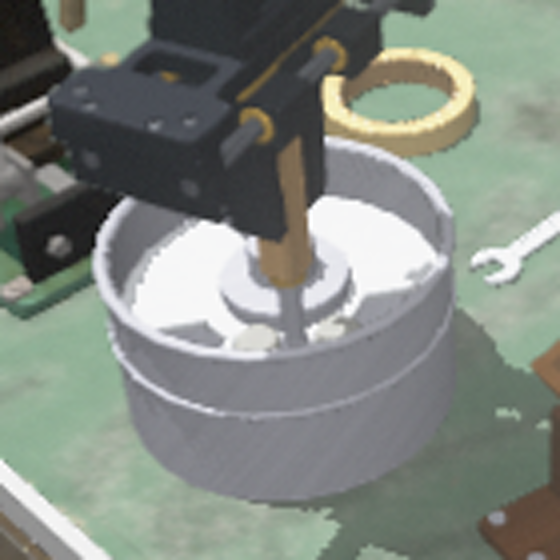

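>>> send_rows --moves '[-0.003, 0.0065, 0, 0, 0, 0, -0.0065, 0.0128, 0, 0, 0, 0, -0.009, 0.019, 0, 0, 0, 0, -0.011, 0.0253, 0, 0, 0, 0, -0.0122, 0.0315, 0, 0, 0, 0]'

```text
clock: 17.72
tool_pos: [0.4874, -0.0872, 0.1884]
eef_rot: [0.585, 0.811, -0.001, -0.0]
contact_force: [0.2, -0.2, -0.8]
opening: 0.204
```

```bash
python3 - <<'E'
from h import *
info()
s=imaging.snapshot('scene');find(s);print(rim2(s))
save(s,'b8.png',crop=(120,130,260,270),k=4)
D=np.array([.4895,-.025])
print(rows(arc(-93,-78,(.061,.058),5,D,z=.1893,yaw=-1.25)))
E
```

```text
clk 17.72 tcp [ 0.4874 -0.0872  0.1884] foot r 59.3 ang -90 z 0.0674 F [ 0.2 -0.2 -0.8] q6 [ 0.31  0.66 -0.37  2.02  0.45  0.54 -0.05]
stones(r,ang,ztop,px) [(58, -80, 90, 33), (49, -141, 82, 52)]
(array([ 0.48874027, -0.02552704]), 622)
[0.001, 0.0009, -0.0007, 0.0, 0.0, 0.0, 0.0007, 0.0041, -0.0007, 0.0, 0.0, 0.0, 0.0005, 0.0073, -0.0007, 0.0, 0.0, 0.0, 0.0005, 0.0104, -0.0007, 0.0, 0.0, 0.0, 0.0007, 0.0135, -0.0007, 0.0, 0.0, 0.0]
```

View pics/b8.png

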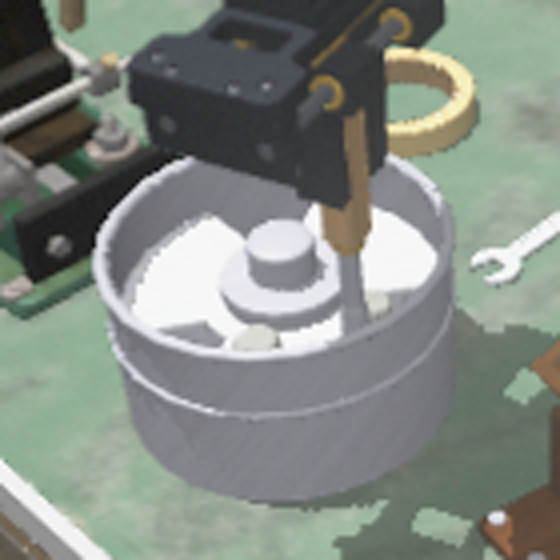

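Stone C is right of the foot (crop 378,305), at the window's edge; push a little further.

>>> send_rows --moves '[0.001, 0.002, 0, 0, 0, 0, 0.0007, 0.006, 0, 0, 0, 0, 0.0005, 0.01, 0, 0, 0, 0, 0.0005, 0.014, 0, 0, 0, 0, 0.0007, 0.017, 0, 0, 0, 0]'

```text
clock: 18.18
tool_pos: [0.5053, -0.0804, 0.1886]
eef_rot: [0.585, 0.811, 0.0, 0.0]
contact_force: [0.3, 0.7, -1.0]
opening: 0.202
```

```bash
python3 - <<'E'
from h import *
info()
s=imaging.snapshot('scene');find(s);print(rim2(s))
save(s,'b9.png',crop=(120,130,260,270),k=4)
D=np.array([.4895,-.025])
print(rows(arc(-76,-116,(.058,.064),5,D,z=.1893,yaw=-1.25)))
E
```

```text
clk 18.18 tcp [ 0.5053 -0.0804  0.1886] foot r 55.5 ang -71 z 0.0676 F [ 0.3  0.7 -1. ] q6 [ 0.3   0.68 -0.37  1.97  0.44  0.57 -0.05]
stones(r,ang,ztop,px) [(49, -141, 82, 52)]
(array([ 0.48882459, -0.02529383]), 679)
[-0.0004, -0.0109, -0.0007, 0.1, 0.0, 0.0, 0.0008, -0.0193, -0.0007, 0.1, 0.0, 0.0, 0.0032, -0.0275, -0.0007, 0.1, 0.0, 0.0, 0.0069, -0.0355, -0.0007, 0.1, 0.0, 0.0, 0.0117, -0.043, -0.0007, 0.1, 0.0, 0.0]
```

View pics/b9.png

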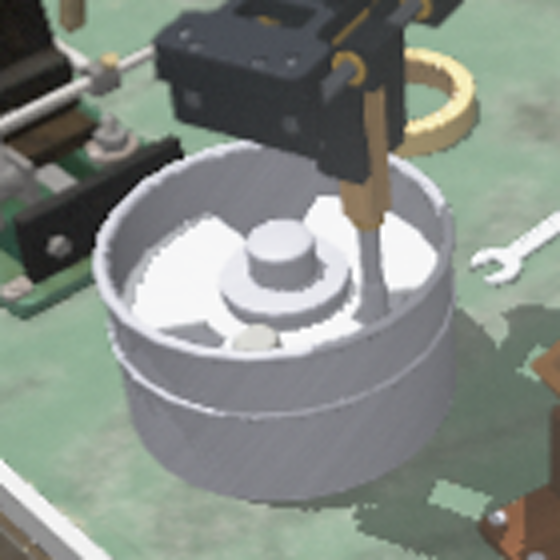

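```bash
python3 - <<'E'
from h import *
D=np.array([.4893,-.025])
print(rows(arc(-74,-118,(.057,.058),5,D,z=.1893,yaw=-1.25)))
print(rows(arc(-118,-156,(.058,.057),5,D,z=.1893,yaw=-1.25)))
E
```

```text
[0.0014, -0.0095, -0.0007, 0.1, 0.0, 0.0, 0.0035, -0.0181, -0.0007, 0.1, 0.0, 0.0, 0.007, -0.0262, -0.0007, 0.1, 0.0, 0.0, 0.0117, -0.0337, -0.0007, 0.1, 0.0, 0.0, 0.0175, -0.0404, -0.0007, 0.1, 0.0, 0.0]
[0.0235, -0.0452, -0.0007, 0.1, 0.0, 0.0, 0.0301, -0.0491, -0.0007, 0.1, 0.0, 0.0, 0.0371, -0.0521, -0.0007, 0.1, 0.0, 0.0, 0.0444, -0.0541, -0.0008, 0.1, 0.0, 0.0, 0.0519, -0.0552, -0.0008, 0.1, 0.0, 0.0]
```

>>> send_rows --moves '[0.0014, -0.009, 0, 0, 0, 0, 0.0035, -0.018, 0, 0, 0, 0, 0.007, -0.026, 0, 0, 0, 0, 0.0117, -0.0337, 0, 0, 0, 0, 0.0175, -0.0404, 0, 0, 0, 0]'

```text
clock: 18.65
tool_pos: [0.4605, -0.0766, 0.1886]
eef_rot: [0.585, 0.811, 0.0, 0.0]
contact_force: [-0.6, -0.4, -0.9]
opening: 0.201
```

```bash
python3 - <<'E'
from h import *
info()
s=imaging.snapshot('scene');find(s);print(rim2(s))
D=np.array([.4893,-.025])
print(rows(arc(-118,-156,(.057,.056),5,D,z=.1893,yaw=-1.25)))
E
```

```text
clk 18.65 tcp [ 0.4605 -0.0766  0.1886] foot r 55.2 ang -119 z 0.0676 F [-0.6 -0.4 -0.9] q6 [ 0.29  0.63 -0.35  2.1   0.46  0.48 -0.09]
stones(r,ang,ztop,px) [(49, -141, 82, 48)]
(array([ 0.48900689, -0.02567342]), 623)
[0.005, -0.0009, -0.0008, -0.1, -0.1, 0.0, 0.0114, -0.0047, -0.0008, -0.1, -0.1, 0.0, 0.0183, -0.0076, -0.0007, -0.1, -0.1, 0.0, 0.0255, -0.0096, -0.0007, -0.1, -0.1, 0.0, 0.0329, -0.0106, -0.0007, -0.1, -0.1, 0.0]
```

>>> send_rows --moves '[0.005, -0.001, 0, 0, 0, 0, 0.0114, -0.0045, 0, 0, 0, 0, 0.0183, -0.0074, 0, 0, 0, 0, 0.0255, -0.0094, 0, 0, 0, 0, 0.033, -0.0104, 0, 0, 0, 0]'

```text
clock: 19.12
tool_pos: [0.4379, -0.0468, 0.1886]
eef_rot: [0.585, 0.811, -0.0, -0.001]
contact_force: [0.2, -0.1, -1.9]
opening: 0.202
```

```bash
python3 - <<'E'
from h import *
info()
s=imaging.snapshot('scene');find(s);print(rim2(s))
save(s,'c1.png',crop=(120,130,260,270),k=4)
D=np.array([.4893,-.025])
print(rows(arc(-154,-170,(.056,.056),5,D,z=.1893,yaw=-1.25)))
E
```

```text
clk 19.12 tcp [ 0.4379 -0.0468  0.1886] foot r 52.8 ang -159 z 0.0676 F [ 0.2 -0.1 -1.9] q6 [ 0.22  0.61 -0.33  2.17  0.46  0.43 -0.17]
stones(r,ang,ztop,px) []
(array([ 0.48923161, -0.0253549 ]), 698)
[-0.0016, -0.0002, -0.0006, -0.1, -0.1, 0.2, 0.0016, -0.0003, -0.0006, -0.1, -0.1, 0.2, 0.0047, -0.0003, -0.0006, -0.1, -0.1, 0.2, 0.0078, -0.0001, -0.0006, -0.1, -0.1, 0.2, 0.0109, 0.0003, -0.0006, -0.1, -0.1, 0.2]
```

View pics/c1.png

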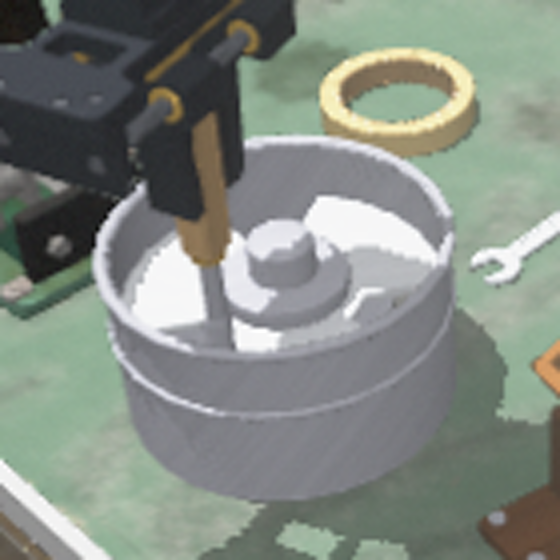

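>>> send_rows --moves '[0.001, 0, 0, 0, 0, 0, 0.004, 0, 0, 0, 0, 0, 0.007, 0, 0, 0, 0, 0, 0.01, 0, 0, 0, 0, 0, 0.013, 0, 0, 0, 0, 0]'

```text
clock: 19.58
tool_pos: [0.4333, -0.0327, 0.1886]
eef_rot: [0.584, 0.812, 0.0, -0.001]
contact_force: [-0.3, 0.5, -2.0]
opening: 0.197
```

```bash
python3 - <<'E'
from h import *
info()
T=tool(-1.25,0)
P=[([.444,-.036,.205],tool(-1.15,0)),([.446,-.036,.225],tool(-1.05,0)),([.452,-.05,.25],tool(-.95,0)),([.458,-.075,.27],tool(-.85,0)),([.462,-.10,.28],tool(-.75,0))]
print(rows(P))
E
```

```text
clk 19.58 tcp [ 0.4333 -0.0327  0.1886] foot r 54.2 ang -175 z 0.0676 F [-0.3  0.5 -2. ] q6 [ 0.18  0.6  -0.32  2.19  0.46  0.41 -0.19]
[-0.0065, 0.0091, -0.0164, -0.1, -0.1, -5.5, -0.0071, 0.011, -0.0364, -0.1, -0.1, -11.3, -0.0223, 0.0122, -0.0614, -0.1, -0.1, -17.0, -0.0478, 0.0099, -0.0815, -0.1, -0.1, -22.7, -0.0728, 0.0057, -0.0915, 0.0, -0.1, -28.5]
```

>>> send_rows --moves '[0, 0.002, -0.017, 0, 0, -5.5, -0.002, 0.005, -0.04, 0, 0, -11, -0.02, 0.01, -0.065, 0, 0, -17, -0.048, 0.01, -0.085, 0, 0, -22.7, -0.0728, 0.0057, -0.095, 0, 0, -28.5]'

```text
clock: 20.0
tool_pos: [0.4642, -0.1003, 0.2861]
eef_rot: [0.363, 0.932, 0.001, 0.001]
contact_force: [0.4, 0.3, -1.3]
opening: 0.205
```

```bash
python3 - <<'E'
from h import *
info()
print(rows([([.466,-.14,.285],tool(-.63,0)),([.468,-.165,.285],tool(-.5,0)),([.468,-.19,.285],tool(-.4,0)),([.468,-.195,.285],tool(-.3,0)),([.468,-.195,.285],tool(-.19,0))]))
p,s=look('c2',5);find(s);print(rim2(s))
E
```

```text
clk 20.0 tcp [ 0.4642 -0.1003  0.2861] foot r 75.5 ang -107 z 0.1651 F [ 0.4  0.3 -1.3] q6 [ 0.54  0.52 -0.64  1.96  0.43  0.79  0.48]
[-0.0281, -0.028, 0.001, 0.2, 0.1, -6.5, -0.0465, -0.0451, 0.001, 0.2, 0.1, -13.9, -0.0634, -0.0635, 0.0009, 0.2, 0.1, -19.7, -0.0668, -0.0672, 0.0009, 0.2, 0.1, -25.4, -0.0668, -0.0672, 0.0009, 0.2, 0.1, -31.7]
stones(r,ang,ztop,px) []
(array([ 0.48913489, -0.02507676]), 770)
```

View pics/c2.png

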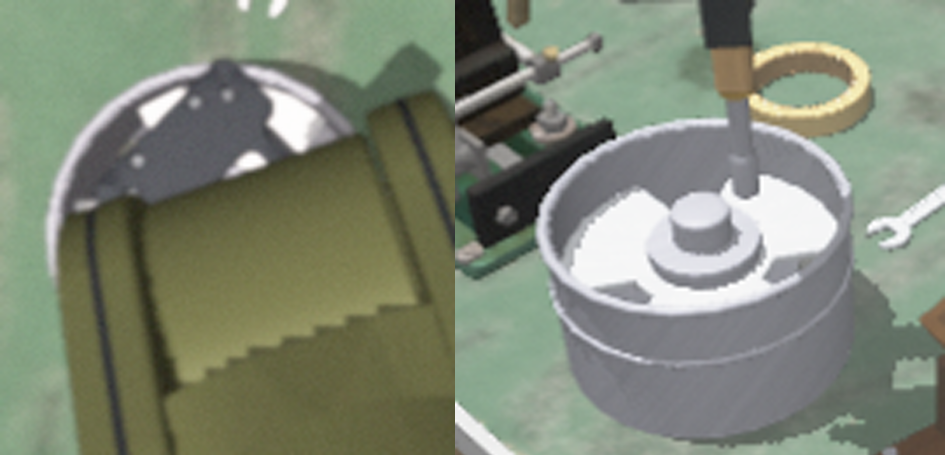

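>>> send_rows --moves '[-0.025, -0.025, 0, 0.2, 0.1, -6.5, -0.0465, -0.0451, 0, 0.2, 0.1, -13.5, -0.063, -0.063, 0, 0.2, 0.1, -19.7, -0.067, -0.067, 0, 0.2, 0.1, -25.4, -0.067, -0.067, 0, 0.2, 0.1, -31.7]'

```text
clock: 20.52
tool_pos: [0.4651, -0.2022, 0.2837]
eef_rot: [0.102, 0.995, -0.002, -0.002]
contact_force: [-0.1, 1.1, -1.5]
opening: 0.201
```

```bash
python3 - <<'E'
from h import *
info()
h=np.load('home.npz');H=R.from_quat(h['q']).as_matrix();pre=h['p']-.10*H[:,2];print(pre)
print(rows(line(pre+[0,0,.03],H,5)))
p,s=look('c3',5);find(s);print(rim2(s))
E
```

```text
clk 20.52 tcp [ 0.4651 -0.2022  0.2837] foot r 176.1 ang -97 z 0.1627 F [-0.1  1.1 -1.5] q6 [ 0.8   0.6  -0.79  1.87  0.55  0.9   1.11]
[ 0.45437909 -0.18593453  0.22118967]
[0.0027, 0.0028, 0.0065, -0.1, -6.0, -0.1, 0.0055, 0.0056, 0.013, -0.1, -12.0, -0.3, 0.0082, 0.0083, 0.0195, -0.2, -18.0, -0.4, 0.0109, 0.0111, 0.026, -0.2, -24.1, -0.5, 0.0137, 0.0139, 0.0325, -0.3, -30.1, -0.6]
stones(r,ang,ztop,px) []
(array([ 0.48921011, -0.02496405]), 805)
```

View pics/c3.png

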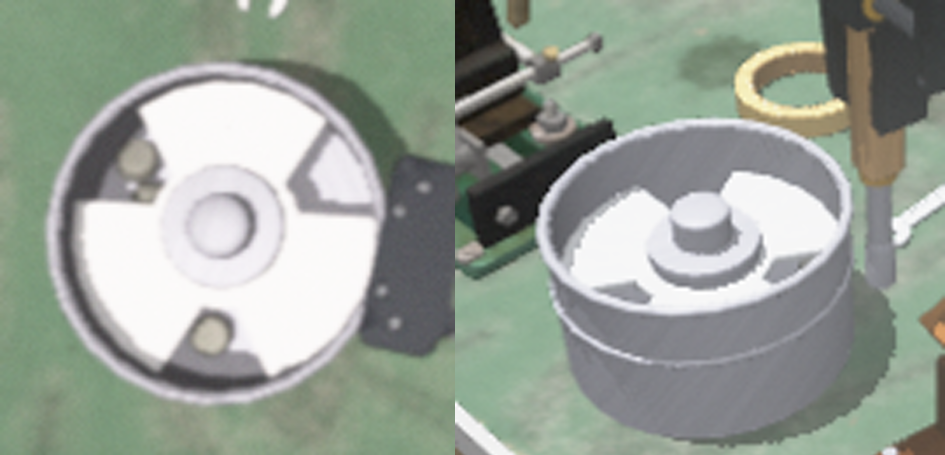

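```bash
python3 - <<'E'
from h import *
p=imaging.snapshot('top')
v,u=np.mgrid[0:384,0:512]; c,d=ray(p,np.c_[u.ravel(),v.ravel()]); X=(c+d*p['depth'].ravel()[:,None]).reshape(384,512,3)
for a,b in((135,160),(150,190),(210,335),(330,180),(225,225),(175,205)):
    U,V=int(140+a/3.5),int(180+b/3.5); print(X[V,U].round(4),X[V-1:V+2,U-1:U+2,2].round(3).ravel())
E
```

```text
[0.5311 0.0304 0.0312] [0.027 0.025 0.024 0.025 0.031 0.026 0.026 0.026 0.027]
[0.5137 0.0227 0.0266] [0.024 0.025 0.026 0.027 0.027 0.027 0.027 0.029 0.028]
[ 0.4344 -0.015   0.0256] [0.024 0.024 0.024 0.021 0.026 0.025 0.025 0.02  0.025]
[ 0.5219 -0.0788  0.0046] [0.008 0.005 0.007 0.006 0.005 0.003 0.005 0.003 0.002]
[ 0.4939 -0.0285  0.0954] [0.095 0.099 0.095 0.095 0.095 0.097 0.096 0.095 0.097]
[ 5.049e-01 -1.000e-04  7.620e-02] [0.072 0.074 0.074 0.074 0.076 0.074 0.074 0.075 0.076]
```

>>> send_rows --moves '[0.002, 0.003, 0.003, 0, -6, -0.1, 0.004, 0.006, 0.008, 0, -12, -0.3, 0.008, 0.008, 0.015, -0.2, -18, -0.4, 0.011, 0.011, 0.022, -0.2, -24, -0.5, 0.0137, 0.0139, 0.0325, -0.3, -30, -0.6]'

```text
clock: 21.08
tool_pos: [0.4566, -0.2015, 0.2608]
eef_rot: [0.104, 0.978, -0.042, 0.174]
contact_force: [0.2, 0.2, -1.9]
opening: 0.203
```

```bash
python3 - <<'E'
from h import *
info()
h=np.load('home.npz');H=R.from_quat(h['q']).as_matrix();pre=h['p']-.10*H[:,2];print(pre)
print(rows(line(pre+[0,0,.0],H,5)))
E
```

```text
clk 21.08 tcp [ 0.4566 -0.2015  0.2608] foot r 188.2 ang -87 z 0.1476 F [ 0.2  0.2 -1.9] q6 [ 0.7   0.49 -0.56  2.24  1.22  0.31  0.45]
[ 0.45437909 -0.18593453  0.22118967]
[0.0038, 0.0033, 0.0069, -0.6, -1.9, -0.1, 0.0075, 0.0066, 0.0138, -1.2, -3.8, -0.2, 0.0113, 0.0099, 0.0207, -1.8, -5.7, -0.3, 0.0151, 0.0132, 0.0276, -2.4, -7.6, -0.3, 0.0188, 0.0165, 0.0345, -3.0, -9.4, -0.4]
```

>>> send_rows --moves '[0.003, 0.003, 0.004, -0.6, -1.9, -0.1, 0.006, 0.0066, 0.009, -1.2, -3.8, -0.2, 0.01, 0.01, 0.015, -1.8, -5.7, -0.3, 0.014, 0.0132, 0.022, -2.4, -7.6, -0.3, 0.0188, 0.0165, 0.03, -3, -9.4, -0.4]'

```text
clock: 21.5
tool_pos: [0.4514, -0.1883, 0.2279]
eef_rot: [0.093, 0.965, -0.033, 0.242]
contact_force: [-1.6, -1.2, -4.5]
opening: 0.2
```

```bash
python3 - <<'E'
from h import *
info()
h=np.load('home.npz');H=R.from_quat(h['q']).as_matrix();pre=h['p']-.095*H[:,2];print(pre)
print(rows(line(pre+[0,0,.0],H,5)))
E
```

```text
clk 21.5 tcp [ 0.4514 -0.1883  0.2279] foot r 174.7 ang -83 z 0.1214 F [-1.6 -1.2 -4.5] q6 [ 0.82  0.61 -0.78  2.41  2.13  0.48 -0.44]
[ 0.4568235  -0.18642265  0.21685532]
[0.0002, 0.0006, 0.0024, -0.2, -0.3, 0.0, 0.0003, 0.0012, 0.0048, -0.4, -0.7, 0.1, 0.0005, 0.0019, 0.0072, -0.6, -1.0, 0.1, 0.0007, 0.0025, 0.0096, -0.8, -1.3, 0.2, 0.0008, 0.0031, 0.012, -0.9, -1.6, 0.2]
```

>>> send_rows --moves '[0.0002, 0.0012, 0.003, -0.4, -0.7, 0.1, 0.0005, 0.0025, 0.006, -0.8, -1.3, 0.2, 0.0008, 0.0031, 0.009, -0.9, -1.6, 0.2, 0.0008, 0.0031, 0.012, -0.9, -1.6, 0.2, 0.0008, 0.0031, 0.012, -0.9, -1.6, 0.2]'

```text
clock: 21.92
tool_pos: [0.4571, -0.1861, 0.2165]
eef_rot: [0.093, 0.962, -0.026, 0.256]
contact_force: [0.9, 0.5, -0.2]
opening: 0.199
```

```bash
python3 - <<'E'
from h import *
st=info(); T=R.from_quat(st['eef_rot']).as_matrix()
h=np.load('home.npz');H=R.from_quat(h['q']).as_matrix()
print(rows(line(h['p']-.03*H[:,2],H,5)))
s=imaging.snapshot('scene'); save(s,'c4.png',crop=(180,100,350,300),k=4)
print('pred foot',w2p(s,[st['tool_pos']+.121*T[:,2],st['tool_pos']+.095*T[:,2],st['tool_pos']+.056*T[:,2]]))
for q in('stirrer_foot','stirrer_grip'): print(q,[(d['score'],px(d['point'])) for d in imaging.pinpoint(q,s)][:2])
m=imaging.silhouettes('stirrer_grip',s)
for d in m[:2]:
    C=cloud(s,d['pixels']); L=(C-st['tool_pos'])@T
    print(d['score'],len(C))
    for a,b in((.03,.056),(.06,.093),(.095,.121)):
        k=(L[:,2]>a)&(L[:,2]<b)&(np.hypot(L[:,0],L[:,1])<.03); 
        if k.sum(): print(a,k.sum(),np.median(L[k],0).round(4))
E
```

```text
clk 21.92 tcp [ 0.4571 -0.1861  0.2165] foot r 172.5 ang -80 z 0.1115 F [ 0.9  0.5 -0.2] q6 [ 0.85  0.67 -0.84  2.43  2.21  0.56 -0.51]
[0.0, -0.0001, 0.0129, 0.0, 0.0, 0.0, -0.0001, -0.0001, 0.0258, 0.0, 0.0, 0.0, -0.0001, -0.0002, 0.0388, 0.0, -0.1, 0.0, -0.0001, -0.0002, 0.0517, 0.0, -0.1, 0.0, -0.0001, -0.0003, 0.0646, 0.0, -0.1, 0.0]
pred foot [[262.42167584 217.72414535]
 [256.31750159 210.80267744]
 [246.52850995 199.70206077]]
stirrer_foot [(0.67, [260.7224, 216.80559999999997])]
stirrer_grip []
0.59 209
0.03 14 [ 0.0019 -0.0078  0.0534]
0.06 71 [ 0.0015 -0.0036  0.0761]
0.095 74 [ 0.0018 -0.0046  0.1049]
```

View pics/c4.png

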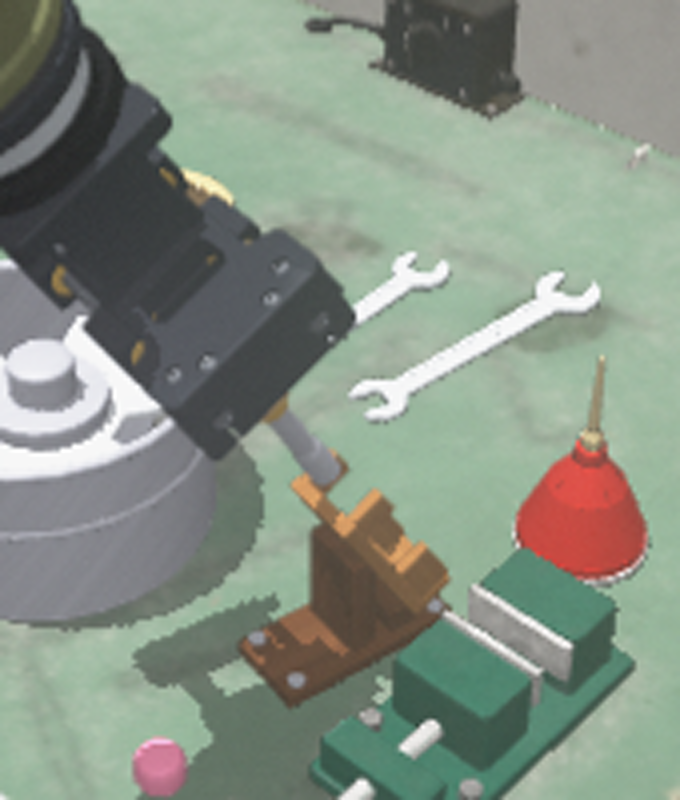

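>>> send_rows --moves '[0, 0, 0.013, 0, 0, 0, 0, 0, 0.026, 0, 0, 0, 0, 0, 0.039, 0, 0, 0, 0, 0, 0.052, 0, 0, 0, 0, -0.0003, 0.065, 0, 0, 0]'

```text
clock: 22.53
tool_pos: [0.4893, -0.1932, 0.1607]
eef_rot: [0.092, 0.962, -0.027, 0.257]
contact_force: [-0.1, -0.7, -0.5]
opening: 0.202
```

```bash
python3 - <<'E'
from h import *
st=info()
h=np.load('home.npz');H=R.from_quat(h['q']).as_matrix()
print(rows(line(h['p'],H,5)))
E
```

```text
clk 22.53 tcp [ 0.4893 -0.1932  0.1607] foot r 187.6 ang -71 z 0.0558 F [-0.1 -0.7 -0.5] q6 [ 0.82  0.84 -0.83  2.38  2.29  0.69 -0.53]
[0.0001, 0.0001, 0.0059, 0.0, 0.0, 0.0, 0.0003, 0.0002, 0.0119, 0.0, 0.0, 0.0, 0.0004, 0.0002, 0.0178, -0.1, 0.0, 0.0, 0.0006, 0.0003, 0.0238, -0.1, 0.0, 0.0, 0.0007, 0.0004, 0.0297, -0.1, 0.0, 0.0]
```

>>> send_rows --moves '[0, 0, 0.006, 0, 0, 0, 0.0003, 0, 0.012, 0, 0, 0, 0.0005, 0, 0.018, 0, 0, 0, 0.0006, 0.0003, 0.024, 0, 0, 0, 0.0007, 0.0004, 0.029, 0, 0, 0]'

```text
clock: 22.95
tool_pos: [0.5038, -0.1958, 0.1354]
eef_rot: [0.092, 0.961, -0.028, 0.258]
contact_force: [0.5, -0.2, 1.4]
opening: 0.2
```

```bash
python3 - <<'E'
from h import *
st=info()
h=np.load('home.npz');H=R.from_quat(h['q']).as_matrix()
print(rows(line(h['p'],H,5))[-6:])
s=imaging.snapshot('scene'); save(s,'c5.png',crop=(180,100,350,300),k=3)
E
```

```text
clk 22.95 tcp [ 0.5038 -0.1958  0.1354] foot r 195.4 ang -67 z 0.0306 F [ 0.5 -0.2  1.4] q6 [ 0.8   0.91 -0.82  2.36  2.32  0.73 -0.53]
[0.0009, 0.0, 0.0005, -0.1, 0.1, 0.0]
```

View pics/c5.png

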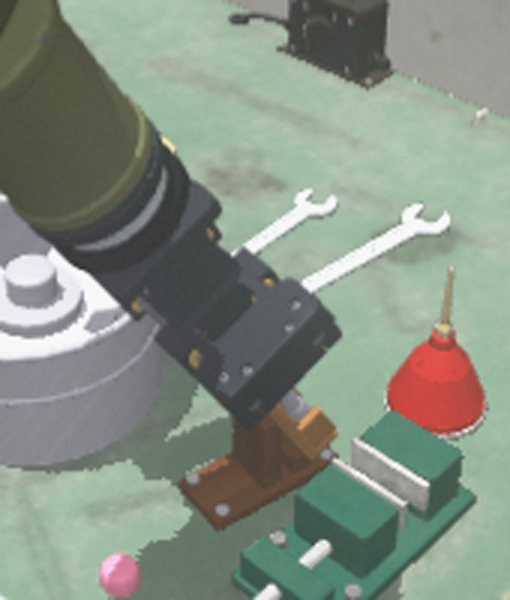

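Home within 1 mm. Open the jaws.

>>> send_rows --moves '[0, 0, 0, 0, 0, 0, 0, 0, 0, 0, 0, 0, 0, 0, 0, 0, 0, 0, 0, 0, 0, 0, 0, 0, 0, 0, 0, 0, 0, 0]' --claw -1

```text
clock: 23.42
tool_pos: [0.5038, -0.1958, 0.135]
eef_rot: [0.092, 0.962, -0.027, 0.257]
contact_force: [0.2, 0.2, -0.0]
opening: 0.556
```

>>> send_rows --moves '[0, 0, 0, 0, 0, 0, 0, 0, 0, 0, 0, 0, 0, 0, 0, 0, 0, 0, 0, 0, 0, 0, 0, 0, 0, 0, 0, 0, 0, 0]'

```text
clock: 23.83
tool_pos: [0.5037, -0.1958, 0.135]
eef_rot: [0.092, 0.962, -0.027, 0.257]
contact_force: [-0.5, 0.3, -0.3]
opening: 0.933
```

>>> send_rows --moves '[0, 0, -0.005, 0, 0, 0, 0, 0, -0.015, 0, 0, 0, 0, 0, -0.03, 0, 0, 0, 0, 0, -0.045, 0, 0, 0, 0, 0, -0.06, 0, 0, 0]'

```text
clock: 24.25
tool_pos: [0.4735, -0.1894, 0.188]
eef_rot: [0.092, 0.962, -0.027, 0.257]
contact_force: [-0.4, 0.2, 0.2]
opening: 0.997
```

>>> send_rows --moves '[-0.005, 0, -0.015, 0, 0, 0, -0.015, 0, -0.03, 0, 0, 0, -0.03, 0, -0.045, 0, 2, 0, -0.045, 0, -0.06, 0, 4, 0, -0.06, 0, -0.07, 0, 6, 0]'

```text
clock: 24.67
tool_pos: [0.4806, -0.1967, 0.2619]
eef_rot: [0.095, 0.971, -0.034, 0.219]
contact_force: [-0.1, -0.3, 0.2]
opening: 1.0
```

```bash
python3 - <<'E'
from h import *
st=info()
s=imaging.snapshot('scene'); save(s,'c6.png',crop=(100,80,356,336),k=2.2);find(s);print(rim2(s))
from fit import *
E
cat > chk.py <<'E'
from h import *
from scipy.optimize import least_squares
s=imaging.snapshot('scene')
d=imaging.silhouettes('stirrer_grip',s)
print([x['score'] for x in d])
def sd(a,P):
    F=frame(a[3],a[4]); L=(P-a[:3])@F-[0,0,-.0075]
    q=abs(L)-np.array([.009,.009,.0425]); return np.linalg.norm(np.maximum(q,0),axis=1)+np.minimum(q.max(1),0)
P=cloud(s,d[0]['pixels']);P=P[P[:,2]>.105]
f=least_squares(lambda a:np.r_[sd(a,P)/.002,(a[3]+.19)/.1],[.51,-.198,.13,-.19,.52],loss='soft_l1');print(len(P),f.x.round(4))
E
python3 chk.py
```

```text
clk 24.67 tcp [ 0.4806 -0.1967  0.2619] foot r 187.0 ang -76 z 0.1527 F [-0.1 -0.3  0.2] q6 [ 0.64  0.49 -0.49  2.26  1.64  0.22  0.04]
stones(r,ang,ztop,px) []
(array([ 0.48924393, -0.02497451]), 785)
top 301 [ 0.506  -0.197   0.1293 -0.1715  0.5248] 0.00044220990589777763
scene 337 [ 0.5059 -0.195   0.13   -0.1979  0.5242] 0.0004367944680461096
both 638 [ 0.5061 -0.1953  0.1298 -0.1994  0.5238] 0.0005220134927554727
foot [ 0.56247926 -0.20673382  0.03019437]
[[297.51127748 238.11484459]
 [298.48179138 210.8284125 ]]
[[257.38332591 211.90755631]
 [282.10008483 239.62432688]]
[0.7]
317 [ 0.5057 -0.1952  0.1303 -0.2016  0.5064]
```

View pics/c6.png

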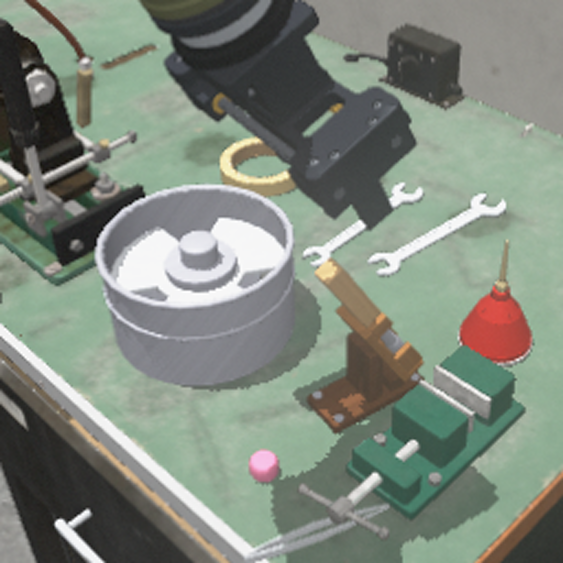

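>>> send_rows --moves '[0, 0, 0, 0, 0, 0, 0, 0, 0, 0, 0, 0, 0, 0, 0, 0, 0, 0, 0, 0, 0, 0, 0, 0, 0, 0, 0, 0, 0, 0]'

```text
clock: 25.33
tool_pos: [0.4787, -0.1936, 0.2574]
eef_rot: [0.093, 0.972, -0.03, 0.216]
contact_force: [0.5, 0.2, -0.4]
opening: 0.998
```

```bash
python3 - <<'E'
from h import *
info();look('c7',5)
E
```

```text
clk 25.33 tcp [ 0.4787 -0.1936  0.2574] foot r 182.4 ang -77 z 0.1479 F [ 0.5  0.2 -0.4] q6 [ 0.66  0.5  -0.51  2.26  1.66  0.23  0.03]
```

View pics/c7.png

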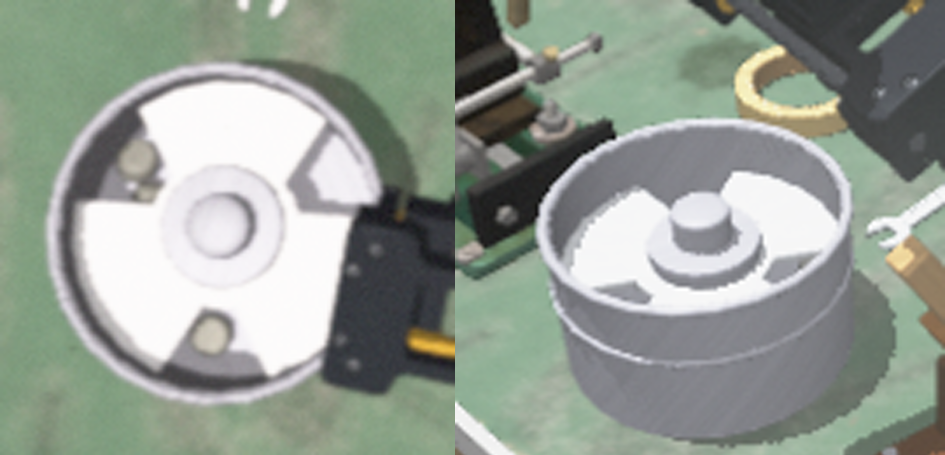

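The grate is clear of stones, with some visible through the windows on the floor below; the flange lies flat on the grate and the stirrer is back in its cradle.

```bash
python3 -c "
from plant import r
print(r.finish_job())"
```

```text
the job is handed in; nothing more can be done
None
```

I took the stirrer from its cradle and pushed the six stones through the windows. I then laid the stirrer back and handed the job in at about 25 s of the 72 s allowed.

What the last checks showed:
- **Stones:** no stone is left on the grate in either camera. Three stones show through the windows with their tops about 25 mm up. The other three are hidden under the grate; each of these I saw tip over or vanish at a window's edge.
- **Flange:** it lies flat near the middle of the grate.
- **Drum:** it stands upright and has moved about 4 mm from where it started.
- **Stirrer:** the grip point is about 1 mm from where I measured it at the start, and it leans 0.51 rad, inside the 0.37 to 0.68 limits.
- **Gripper and other tools:** the gripper is open and clear. I did not touch the oil can or the spanners, and they look unmoved, but I did not measure them again at the end.

One thing went less smoothly. The second stone jammed once between the stirrer's foot and the drum wall. The measured force reached about 15 N between readings, and that jam is what shifted the drum. After that I pushed the stones one at a time, and the readings stayed at about 2 N or less while stirring.

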